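Ready the bench balance and load its check weight

TASK

Get the bench balance ready: move every canister from its pan into the blue tray, standing upright, slide the orange transport lock all the way to its far end stop, and press the green range key so that it stays down and the blue one pops up. Only then load the steel check weight: it is in one of the three identical closed cases, the other two hold light plastic blanks, so heft the closed cases to find the heavy one. Stand the weight upright on the pan, put the lid back on its case, leave all three cases closed on the bench with the blanks in theirs, and do not disturb the tally counter and the mounted needle.

Things in the scene. Friction and masses are not known exactly. Their poses are not given: they have to be found in the camera images.
- balance: bench balance, white housing 210 (x) x 230 (y) x 45 mm high, fixed to the bench; origin at the centre of its underside, x away from the robot, y to the left. On its flat top (z = 45): steel pan, row of four keys along the front, orange lock slide at the right. Keys stand at x = -72 and y = +85 (white), +49 (blue), +13 (green), -23 (grey)
- pan (a point): centre of the top face of the flat steel pan, 110 (x) x 150 (y) mm, 57 mm above the bench; its axes are the balance's
- key_white (a joint): travel in m of the white range key, 1 of 4 from the left, a cap 22 (x) x 26 (y) mm, 36 mm from its neighbours: 0 = up (top 16 mm over the housing), about 0.009 = latched down, 0.011 = hard stop. The four keys are interlocked: pressed to the stop (about 4 N on the way) a key stays latched, and on its way down it lets any latched key spring up. Press with the closed fingertips from above
- key_blue (a joint): travel in m of the blue range key, 2 of 4 from the left, a cap 22 (x) x 26 (y) mm, 36 mm from its neighbours: 0 = up (top 16 mm over the housing), about 0.009 = latched down, 0.011 = hard stop. The four keys are interlocked: pressed to the stop (about 4 N on the way) a key stays latched, and on its way down it lets any latched key spring up. Press with the closed fingertips from above; this is the one latched at the start
- key_green (a joint): travel in m of the green range key, 3 of 4 from the left, a cap 22 (x) x 26 (y) mm, 36 mm from its neighbours: 0 = up (top 16 mm over the housing), about 0.009 = latched down, 0.011 = hard stop. The four keys are interlocked: pressed to the stop (about 4 N on the way) a key stays latched, and on its way down it lets any latched key spring up. Press with the closed fingertips from above
- key_grey (a joint): travel in m of the grey range key, 4 of 4 from the left, a cap 22 (x) x 26 (y) mm, 36 mm from its neighbours: 0 = up (top 16 mm over the housing), about 0.009 = latched down, 0.011 = hard stop. The four keys are interlocked: pressed to the stop (about 4 N on the way) a key stays latched, and on its way down it lets any latched key spring up. Press with the closed fingertips from above
- key_green_top (a point): centre of the top face of the green key (moves with it)
- lock (a joint): position in m of the orange transport lock grip, a block 22 (x) x 14 (y) x 26 mm high that slides along the balance's x axis, away from the robot (its centre lies at balance x = -60 mm + travel, y = -83 mm, its top 26 mm above the housing's top): near 0 (red mark) = locked, 0.060 = unlocked, at the end stop (green mark). It drags with about 2 N and stays where it is left
- tray: shallow blue tray 90 (x) x 160 (y) x 20 mm high, walls 4 mm, fixed; origin at the centre of its underside; its inner floor is 4 mm above that
- can_1: black sample canister with grey ribbed cap, 37 mm diameter, 52 mm tall, 70 g, origin at the centre of its foot, z up along it; stands on the pan at first; 1 to 3 of them are there
- can_2: black sample canister with grey ribbed cap, 37 mm diameter, 52 mm tall, 70 g, origin at the centre of its foot, z up along it; stands on the pan at first; 1 to 3 of them are there
- can_3: black sample canister with grey ribbed cap, 37 mm diameter, 52 mm tall, 70 g, origin at the centre of its foot, z up along it; stands on the pan at first; 1 to 3 of them are there
- case_1: grey open-topped case 110 (x) x 62 (y) x 50 mm high, walls and floor 5 mm, loose; origin at the centre of its underside, z up. The three cases look alike: case, lid and cylinder together weigh about 0.48 kg with the steel check weight and about 0.18 kg with a plastic blank. With its lid on it is 77 mm high over the lid's handle; lift it by its long sides, across its y axis
- lid_1: blue lift-off lid at first on the case of the same number: plate 105 (x) x 57 (y) x 5 mm with a 4 mm deep plug below (96 x 48 mm, 2 mm play all round in the case) and a black handle bar 40 (x) x 14 (y) x 22 mm high on top; origin at the centre of the plate's underside, which lies 50 mm above the case's underside when it is on
- core_1: steel-coloured cylinder at first in the case of the same number, 36 mm diameter, 38 mm tall, origin at the centre of its foot, z up along it; stands in the middle of the case, on its floor, between two 9 mm high ribs (at case x = +-21 mm). One of the three is the steel check weight (0.33 kg), the others are plastic blanks (0.03 kg) that look the same
- case_2: grey open-topped case 110 (x) x 62 (y) x 50 mm high, walls and floor 5 mm, loose; origin at the centre of its underside, z up. The three cases look alike: case, lid and cylinder together weigh about 0.48 kg with the steel check weight and about 0.18 kg with a plastic blank. With its lid on it is 77 mm high over the lid's handle; lift it by its long sides, across its y axis
- lid_2: blue lift-off lid at first on the case of the same number: plate 105 (x) x 57 (y) x 5 mm with a 4 mm deep plug below (96 x 48 mm, 2 mm play all round in the case) and a black handle bar 40 (x) x 14 (y) x 22 mm high on top; origin at the centre of the plate's underside, which lies 50 mm above the case's underside when it is on
- core_2: steel-coloured cylinder at first in the case of the same number, 36 mm diameter, 38 mm tall, origin at the centre of its foot, z up along it; stands in the middle of the case, on its floor, between two 9 mm high ribs (at case x = +-21 mm). One of the three is the steel check weight (0.33 kg), the others are plastic blanks (0.03 kg) that look the same
- case_3: grey open-topped case 110 (x) x 62 (y) x 50 mm high, walls and floor 5 mm, loose; origin at the centre of its underside, z up. The three cases look alike: case, lid and cylinder together weigh about 0.48 kg with the steel check weight and about 0.18 kg with a plastic blank. With its lid on it is 77 mm high over the lid's handle; lift it by its long sides, across its y axis
- lid_3: blue lift-off lid at first on the case of the same number: plate 105 (x) x 57 (y) x 5 mm with a 4 mm deep plug below (96 x 48 mm, 2 mm play all round in the case) and a black handle bar 40 (x) x 14 (y) x 22 mm high on top; origin at the centre of the plate's underside, which lies 50 mm above the case's underside when it is on
- core_3: steel-coloured cylinder at first in the case of the same number, 36 mm diameter, 38 mm tall, origin at the centre of its foot, z up along it; stands in the middle of the case, on its floor, between two 9 mm high ribs (at case x = +-21 mm). One of the three is the steel check weight (0.33 kg), the others are plastic blanks (0.03 kg) that look the same
- counter: small white hand tally counter 29 x 42 x 45 mm, a bystander
- needle: mounted needle with a wooden handle, 128 mm long, lying on the bench, a bystander

How it is judged (in metres and radians):
On the way, in this order (a step that is already met when the one before it is completed fails the run):
1. the balance is ready: canisters in the tray, lock at its far stop, green key latched and all other keys up (x of can_1 in the frame of tray between -0.045 and 0.045 m and y of can_1 in the frame of tray between -0.08 and 0.08 m and z of each of can_1, can_2, can_3 in the frame of tray below 0.012 m and angle between each of can_1, can_2, can_3's own z axis and vertical below 0.15 rad and x of can_2 in the frame of tray between -0.045 and 0.045 m and y of can_2 in the frame of tray between -0.08 and 0.08 m and x of can_3 in the frame of tray between -0.045 and 0.045 m and y of can_3 in the frame of tray between -0.08 and 0.08 m and value of joint lock above 0.055 m and value of joint key_green above 0.007 m and value of joint each of key_white, key_blue, key_grey below 0.003 m), for 0.2 s.
2. the steel check weight stands on the pan (((x of core_1 in the frame of pan between -0.055 and 0.055 m and y of core_1 in the frame of pan between -0.075 and 0.075 m and z of core_1 in the frame of pan between -0.004 and 0.006 m and angle between core_1's own z axis and vertical below 0.15 rad and contact force between core_1 and balance above 1.5 N) or (x of core_2 in the frame of pan between -0.055 and 0.055 m and y of core_2 in the frame of pan between -0.075 and 0.075 m and z of core_2 in the frame of pan between -0.004 and 0.006 m and angle between core_2's own z axis and vertical below 0.15 rad and contact force between core_2 and balance above 1.5 N) or (x of core_3 in the frame of pan between -0.055 and 0.055 m and y of core_3 in the frame of pan between -0.075 and 0.075 m and z of core_3 in the frame of pan between -0.004 and 0.006 m and angle between core_3's own z axis and vertical below 0.15 rad and contact force between core_3 and balance above 1.5 N))), for 0.2 s.
At the end, for the whole second after the job is handed in: canisters upright on the tray floor; lock past 55 of 60 mm; green key latched (over 7 mm), others up (under 3 mm); check weight still, upright, its centre over the pan (over 1.5 N on it); blanks in cases; all cases upright on the bench, lids seated (4 mm in height, 8 mm sideways, 0.15 rad) (all of step 1 and ((x of core_1 in the frame of pan between -0.055 and 0.055 m and y of core_1 in the frame of pan between -0.075 and 0.075 m and z of core_1 in the frame of pan between -0.004 and 0.006 m and angle between core_1's own z axis and vertical below 0.15 rad and contact force between core_1 and balance above 1.5 N and linear speed of core_1 below 0.02 m/s and ((horizontal distance between core_2 and case_1 below 0.03 m and z of core_2 in the frame of case_1 below 0.02 m) or (horizontal distance between core_2 and case_2 below 0.03 m and z of core_2 in the frame of case_2 below 0.02 m) or (horizontal distance between core_2 and case_3 below 0.03 m and z of core_2 in the frame of case_3 below 0.02 m)) and ((horizontal distance between core_3 and case_1 below 0.03 m and z of core_3 in the frame of case_1 below 0.02 m) or (horizontal distance between core_3 and case_2 below 0.03 m and z of core_3 in the frame of case_2 below 0.02 m) or (horizontal distance between core_3 and case_3 below 0.03 m and z of core_3 in the frame of case_3 below 0.02 m))) or (x of core_2 in the frame of pan between -0.055 and 0.055 m and y of core_2 in the frame of pan between -0.075 and 0.075 m and z of core_2 in the frame of pan between -0.004 and 0.006 m and angle between core_2's own z axis and vertical below 0.15 rad and contact force between core_2 and balance above 1.5 N and linear speed of core_2 below 0.02 m/s and ((horizontal distance between core_1 and case_1 below 0.03 m and z of core_1 in the frame of case_1 below 0.02 m) or (horizontal distance between core_1 and case_2 below 0.03 m and z of core_1 in the frame of case_2 below 0.02 m) or (horizontal distance between core_1 and case_3 below 0.03 m and z of core_1 in the frame of case_3 below 0.02 m)) and ((horizontal distance between core_3 and case_1 below 0.03 m and z of core_3 in the frame of case_1 below 0.02 m) or (horizontal distance between core_3 and case_2 below 0.03 m and z of core_3 in the frame of case_2 below 0.02 m) or (horizontal distance between core_3 and case_3 below 0.03 m and z of core_3 in the frame of case_3 below 0.02 m))) or (x of core_3 in the frame of pan between -0.055 and 0.055 m and y of core_3 in the frame of pan between -0.075 and 0.075 m and z of core_3 in the frame of pan between -0.004 and 0.006 m and angle between core_3's own z axis and vertical below 0.15 rad and contact force between core_3 and balance above 1.5 N and linear speed of core_3 below 0.02 m/s and ((horizontal distance between core_1 and case_1 below 0.03 m and z of core_1 in the frame of case_1 below 0.02 m) or (horizontal distance between core_1 and case_2 below 0.03 m and z of core_1 in the frame of case_2 below 0.02 m) or (horizontal distance between core_1 and case_3 below 0.03 m and z of core_1 in the frame of case_3 below 0.02 m)) and ((horizontal distance between core_2 and case_1 below 0.03 m and z of core_2 in the frame of case_1 below 0.02 m) or (horizontal distance between core_2 and case_2 below 0.03 m and z of core_2 in the frame of case_2 below 0.02 m) or (horizontal distance between core_2 and case_3 below 0.03 m and z of core_2 in the frame of case_3 below 0.02 m)))) and z of lid_1 in the frame of case_1 between 0.046 and 0.054 m and horizontal distance between lid_1 and case_1 below 0.008 m and angle between the x axis of lid_1 and the x axis of case_1, either way round below 0.15 rad and angle between each of case_1, case_2, case_3's own z axis and vertical below 0.1 rad and height (world z) of each of case_1, case_2, case_3 below 0.01 m and z of lid_2 in the frame of case_2 between 0.046 and 0.054 m and horizontal distance between lid_2 and case_2 below 0.008 m and angle between the x axis of lid_2 and the x axis of case_2, either way round below 0.15 rad and z of lid_3 in the frame of case_3 between 0.046 and 0.054 m and horizontal distance between lid_3 and case_3 below 0.008 m and angle between the x axis of lid_3 and the x axis of case_3, either way round below 0.15 rad); the robot touches nothing.
It fails at once if the tally counter is disturbed (moved more than 4 cm) (distance of counter from where it was at the start of the episode above 0.04 m).
It fails at once if the mounted needle is disturbed (moved more than 4 cm) (distance of needle from where it was at the start of the episode above 0.04 m).
Of can_1, can_2, can_3 only 1 to 3 are there at a start; the rules pass over those that are not, and their reading is None.
At some moment in a run one of case_1, case_2, case_3 may be knocked a few centimetres aside while the robot is not near it.
It also fails if it takes over 210 s, if anything falls off the work surface, if the arm or the gripper's body presses on something with over 40 N, if the wrist force passes 120 N, or if a joint passes its speed limit or range.

ROBOT

A 6-joint arm with a two-finger parallel gripper is mounted at the origin on a cart in front of the work surface, level with it; the furniture and walls round the work are solid. World frame = base frame: x ahead of the robot, y to its left, z up, the work surface at z = 0. Lengths are in m, angles in degrees, forces in N, time in s.
With the tool pointing down it reaches from about 0.425 to 0.95 m from the base axis. Payload 14.7 kg.
Tool frame: the origin (TCP) lies at the very end of the fingers, on their centre line; the grasp point (between the pads) lies 19 mm behind it; x points along the fingers, y is the direction in which the jaws open and shut, and the axes are right-handed (so a half turn about x gives the same grasp; the last joint's range is limited). The gripper opens to 85 mm and grips with 20 to 120 N. Pads are 22 mm wide; open, the fingers measure 114 mm over their backs; the gripper's body (76 mm by 85 mm) begins 54 mm behind the grasp point. The pads swing forward as they close: fully open they stand 13 mm farther back than shut.
Start: joints at [63.449, 27.513, 91.461, -0, 61.026, -2.67], TCP at [0.263, 0.594, 0.231] pointing down, gripper open.
Joint ranges: [-157.49, 157.49], [-46.99, 117.5], [13.45, 153.17], [-89.5, 269.5], [5.16, 153.95], [-167.48, 167.48]. Speed limits (degrees/s): [108.29, 108.29, 136.94, 172.46, 172.46, 172.46].

INTERFACE

Orientations are given as [roll, pitch, yaw] about the fixed x, y, z axes, in that order (R = Rz(yaw) Ry(pitch) Rx(roll)).
In Python, from station import r, camera, camera_model, order gives the robot as it stands.
- The arm moves only by the tool servo_tool, never from a script. Its argument "deltas" is a list of rows, each a list of 7 numbers: the turn, a rotation vector about the tool's x, y, z in degrees, then the shift along the tool's x, y, z in mm, then the finger opening in mm, from 0 to 85.4. In form: [[ax, ay, az, x, y, z, hand], ...]. A call has 1 to 5 rows; each row shifts and turns the commanded pose from where the row before left it, along the tool's axes as they then stand; what a row does not reach is not made up. A row lasts 1/8 s, in which the tool goes at most 62.5 mm and 10.7 degrees, less where a joint would pass 70% of its speed; a pose out of reach is approached as far as the arm can. A call is refused whole if a number of a shift passes 62.5 or a number of a turn 10.7, either way. A call with a gripper value outside its range is refused whole. The fingers move at their own pace and stop on an object; the grip force is fixed at half the most. Time passes only in rows, so rows that do not move let the fingers close. It gives the time, the measured TCP pose, the force and the opening at its end, in the units of the state.
- r.get_obs(): the state, without advancing time (a new reading comes with each control period).
- camera(name): name is "scene" or "top"; returns the picture (420x560x3 uint8, blue, green, red); there is no depth.
- camera_model(name): a dict with "fx", "fy", "cx", "cy" (pixels), "cam_to_world" (4x4, takes a point from camera to world coordinates). Camera axes: x right, y up, looking along -z (the intrinsics and any distortion apply to the point x, -y, -z); pixel columns grow to the right and rows downward; lengths in m; the calibration is good to about 2 mm. A picture is of the moment at which its call begins. camera_model takes no time and is no camera call.
- order.sign_off(): hands the job in, once; it reports no verdict.
The state is a dict: "clock": time; "joint_positions": joint angles; "joint_velocities": joint speeds; "joint_torque": joint torques, N m; "position": TCP position; "orientation": TCP orientation; "ft_force": force on the tool from outside, world axes, zero at the start; "torque": the same for the moment, N m; "grip_width": finger opening in m.
Only numpy, scipy, OpenCV 4.12 (cv2) and the standard library are available. Lean on these libraries where they do the work, as an engineer would, in place of code of your own. Each camera call takes 0.05 s, during which the arm holds its last target.

## Working session

There is one attempt and no reset: what is moved stays moved. The work goes in short steps, Python scripts to look and compute and a tool call to move; the robot and the scene stay as the last step left them, time stands still between calls to the robot, and variables do not carry over. Pictures are saved under pics/ and viewed, and the job is handed in when it is done.

Besides the shell and the picture viewer there is one more tool, called in YAML: its name, and indented under it one key for each argument. servo_tool: Moves the arm, as the interface text tells. Its arguments: {"type":"object","properties":{"deltas":{"type":"array"}},"required":["deltas"]}

```bash
ls; mkdir -p pics; python3 - <<'E'
from station import r,camera,camera_model,order
import cv2
o=r.get_obs(); print(o)
for n in ("scene","top"):
    im=camera(n); cv2.imwrite(f"pics/{n}0.png",im); m=camera_model(n); print(n,m)
E
```

```text
pics
{'clock': 0.0, 'joint_positions': array([ 6.34485573e+01,  2.75496063e+01,  9.14952590e+01,  1.60442426e-03,
        6.10276968e+01, -2.66890815e+00]), 'joint_velocities': array([-0.04438234,  0.05975744, -0.11611101, -0.00797171,  0.0088336 ,
        0.09184207]), 'joint_torque': array([-4.12233043e-03, -9.50622439e+01, -4.30174863e+01, -4.57423321e-04,
        1.23342115e-02, -5.69920371e-05]), 'position': array([0.26292609, 0.59397001, 0.23066541]), 'orientation': array([ -93.77631911,   89.92742438, -117.65963175]), 'ft_force': array([0.59100263, 0.31668827, 0.41743378]), 'torque': array([-0.00490714, -0.04140008,  0.03684202]), 'grip_width': 0.08530950169048596}
scene {'fx': 442.4329177342682, 'fy': 442.4329177342682, 'cx': 281.8811264723804, 'cy': 204.2270215997464, 'cam_to_world': array([[-0.53271203,  0.59086554, -0.60588432, -0.50755463],
       [-0.84619841, -0.38278877,  0.3707034 ,  0.75824233],
       [-0.01288985,  0.7101765 ,  0.70390567,  1.29264742],
       [ 0.        ,  0.        ,  0.        ,  1.        ]])}
top {'fx': 539.5478679674196, 'fy': 539.5478679674196, 'cx': 278.13940797989363, 'cy': 211.38025145093422, 'cam_to_world': array([[-9.70425028e-04,  9.84165842e-01, -1.77247436e-01,
         2.44040234e-01],
       [-9.99994860e-01, -4.13393560e-04,  3.17957896e-03,
         1.07396529e-01],
       [ 3.05596006e-03,  1.77249610e-01,  9.84161184e-01,
         1.74247563e+00],
       [ 0.00000000e+00,  0.00000000e+00,  0.00000000e+00,
         1.00000000e+00]])}
```

View pics/scene0.png

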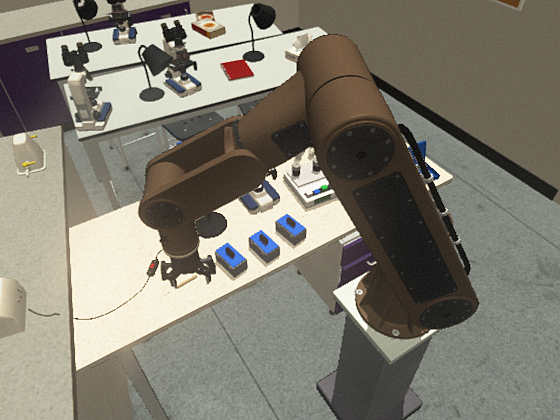

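View pics/top0.png

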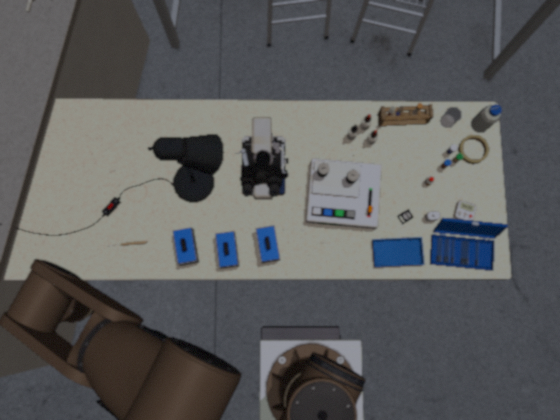

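```bash
cat > h.py <<'E'
import numpy as np, cv2
from station import r,camera,camera_model,order
def px2w(name,u,v,z,m=None):
    m=m or camera_model(name); T=np.array(m["cam_to_world"])
    d=np.array([(u-m["cx"])/m["fx"],-(v-m["cy"])/m["fy"],-1.]); d=T[:3,:3]@d; o=T[:3,3]
    return o+d*(z-o[2])/d[2]
def w2px(name,p,m=None):
    m=m or camera_model(name); T=np.array(m["cam_to_world"])
    q=T[:3,:3].T@(np.array(p)-T[:3,3])
    return np.array([m["cx"]+m["fx"]*q[0]/-q[2], m["cy"]-m["fy"]*q[1]/-q[2]])
def crop(im,u0,v0,u1,v1,s,fn,grid=20):
    c=cv2.resize(im[v0:v1,u0:u1],None,fx=s,fy=s,interpolation=cv2.INTER_CUBIC)
    for u in range((u0//grid+1)*grid,u1,grid):
        cv2.putText(c,str(u),((u-u0)*s-8,10),0,.35,(0,0,255),1); cv2.line(c,((u-u0)*s,12),((u-u0)*s,18),(0,0,255),1)
    for v in range((v0//grid+1)*grid,v1,grid):
        cv2.putText(c,str(v),(0,(v-v0)*s+4),0,.35,(0,0,255),1)
    cv2.imwrite("pics/"+fn,c)
E
python3 - <<'E'
from h import *
im=cv2.imread("pics/top0.png")
crop(im,290,140,430,280,5,"t_bal.png",10)
crop(im,150,210,300,280,5,"t_cases.png",10)
crop(im,400,100,510,280,4,"t_right.png",10)
E
```

```text
(no output)
```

View pics/t_bal.png

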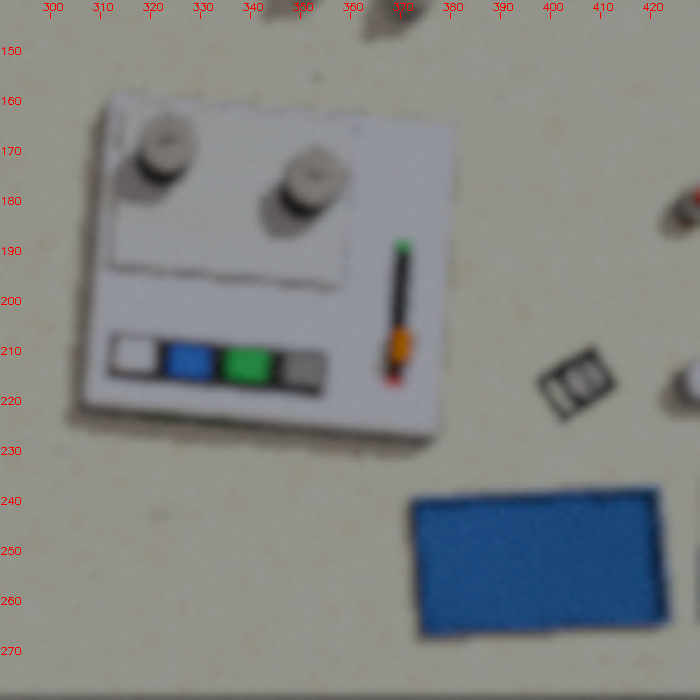

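View pics/t_cases.png

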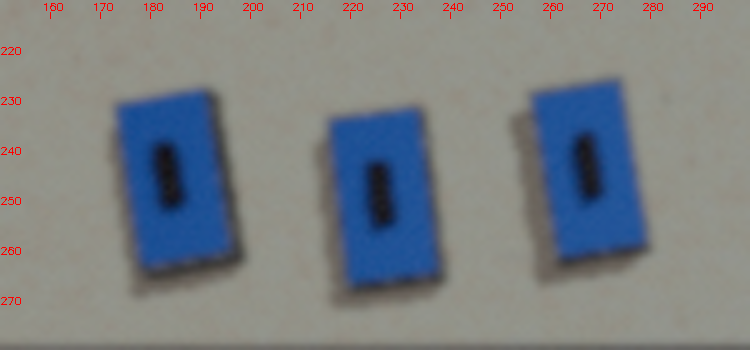

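View pics/t_right.png

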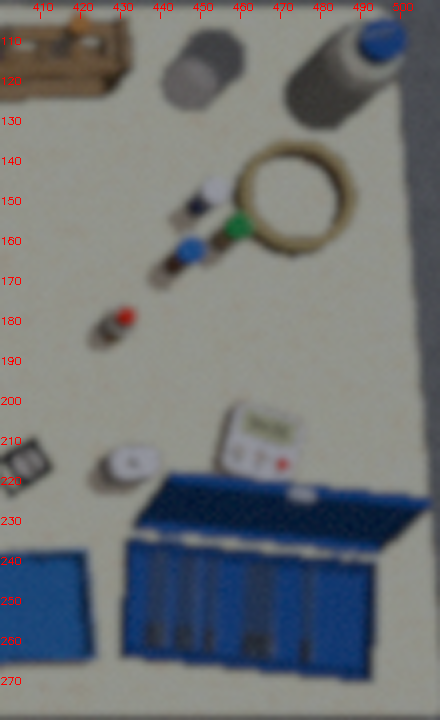

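```bash
cat >> h.py <<'E'
def blue_rects(im,z,amin=200):
    b,g,rr=[im[...,i].astype(int) for i in range(3)]
    m=((b>g+25)&(b>rr+45)).astype(np.uint8)
    cs,_=cv2.findContours(m,cv2.RETR_EXTERNAL,cv2.CHAIN_APPROX_NONE)
    out=[]
    for c in cs:
        if cv2.contourArea(c)<amin: continue
        P=np.array([px2w("top",u,v,z)[:2] for u,v in c[:,0]])*1000
        (cx,cy),(w,h),a=cv2.minAreaRect(P.astype(np.float32))
        bx=cv2.boxPoints(((cx,cy),(w,h),a)); 
        e=bx[1]-bx[0]; f=bx[2]-bx[1]; L=e if np.hypot(*e)>np.hypot(*f) else f
        ang=np.degrees(np.arctan2(L[1],L[0]))%180
        px=c[:,0].mean(0)
        out.append((px.round(0),round(cx,1),round(cy,1),round(w,1),round(h,1),round(ang,1)))
    return out
def blobs(im,mask,z,name="top",amin=8):
    n,l,s,cen=cv2.connectedComponentsWithStats(mask.astype(np.uint8))
    return [(cen[i].round(2),int(s[i,4]),(px2w(name,*cen[i],z)*1000).round(1)) for i in range(1,n) if s[i,4]>=amin]
E
python3 - <<'E'
from h import *
im=cv2.imread("pics/top0.png")
for x in blue_rects(im,0.055): print("lid",x)
for x in blue_rects(im,0.02): print("tray",x)
b,g,rr=[im[...,i].astype(int) for i in range(3)]
print("green",blobs(im,(g>rr+40)&(g>b+30),0.061))
print("orange",blobs(im,(rr>b+60)&(g>b+20),0.071))
print("bluekey",[x for x in blobs(im,(b>g+25)&(b>rr+45),0.052) if 300<x[0][0]<350])
cs=[(308,159.0),(380,165.5),(376.5,226.5),(306,220.5)]
for c in cs: print("corner",px2w("top",*c,0.045)*1000)
for c in [(311.5,193),(357,197.5)]: print("pancorner",px2w("top",*c,0.057)*1000)
for c in [(324,168.5),(352.5,175)]: print("can top",px2w("top",*c,0.109)*1000)
for c in [(432.5,214.5)]: print("counter top",px2w("top",*c,0.045)*1000)
for c in [(122,243),(146,243)]: print("needle",px2w("top",*c,0.005)*1000)
E
```

```text
lid (array([397., 252.]), 418.5, -272.2, 82.7, 152.0, np.float32(92.7))
lid (array([461., 252.]), 418.0, -473.4, 190.8, 90.8, np.float32(84.0))
lid (array([226., 249.]), 428.4, 264.9, 105.3, 57.5, np.float32(7.8))
lid (array([184., 245.]), 440.0, 396.9, 104.8, 58.1, np.float32(10.9))
lid (array([267., 243.]), 445.6, 135.9, 105.7, 56.6, np.float32(9.8))
lid (array([471., 228.]), 494.3, -506.7, 223.5, 49.6, np.float32(84.6))
tray (array([397., 252.]), 422.2, -280.1, 84.4, 155.1, np.float32(92.7))
tray (array([461., 252.]), 421.6, -485.4, 194.8, 92.7, np.float32(84.0))
tray (array([226., 249.]), 432.2, 268.2, 107.5, 58.7, np.float32(7.8))
tray (array([184., 245.]), 444.1, 402.9, 107.0, 59.4, np.float32(10.9))
tray (array([267., 243.]), 449.7, 136.5, 107.9, 57.8, np.float32(9.8))
tray (array([471., 228.]), 499.5, -519.4, 228.1, 50.6, np.float32(84.6))
green [(array([459.12, 156.21]), 24, array([ 727.7, -482.7,   61. ])), (array([339.04, 212.79]), 57, array([542.3, -90.8,  61. ]))]
orange [(array([419.5 , 105.71]), 14, array([ 895.5, -360. ,   71. ])), (array([369.61, 208.83]), 23, array([ 553.1, -186.3,   71. ]))]
bluekey [(array([327.41, 211.95]), 63, array([546.6, -54.9,  52. ]))]
corner [722.91286859   4.57159808  45.        ]
corner [ 701.05150578 -229.11937929   45.        ]
corner [ 500.73167627 -211.07221089   45.        ]
corner [520.18098361  13.13368573  45.        ]
pancorner [607.20726375  -4.67273325  57.        ]
pancorner [ 592.48432859 -149.6882333    57.        ]
can top [674.18281969 -41.17742088 109.        ]
can top [ 653.29361577 -129.65510968  109.        ]
counter top [ 539.41644063 -391.45529879   45.        ]
needle [453.23563343 607.00017862   5.        ]
needle [453.18885012 529.41778361   5.        ]
```

```bash
cat >> h.py <<'E'
from scipy.spatial.transform import Rotation as Ro
def plan(x,y,z,psi,o=None,nmax=50):
    """psi: wanted world angle of tool y axis (mod 180). turn first, then shift in turned frame"""
    o=o or r.get_obs(); p=o["position"]*1000; R=Ro.from_euler("xyz",o["orientation"],degrees=True)
    M=R.as_matrix(); cur=np.degrees(np.arctan2(M[1,1],M[0,1]))
    best=None
    for k in (-180,0,180,-360,360):
        a=psi+k
        yv=np.array([np.cos(np.radians(a)),np.sin(np.radians(a)),0]); xv=np.array([0,0,-1.]); T=np.c_[xv,yv,np.cross(xv,yv)]
        rv=(R.inv()*Ro.from_matrix(T)).as_rotvec(degrees=True)
        if best is None or np.linalg.norm(rv)<np.linalg.norm(best[0]): best=(rv,T)
    rv,T=best; d=np.array([x,y,z])-p; s=T.T@d
    print("clock %.2f pos %s psi %.1f j6 %.1f F %s grip %.1f"%(o["clock"],p.round(1),cur,o["joint_positions"][5],o["ft_force"].round(1),o["grip_width"]*1000))
    print(" turn",rv.round(2)," shift(after turn)",s.round(1)," rows",int(np.ceil(np.abs(s).max()/nmax)), "turn rows",int(np.ceil(np.abs(rv).max()/10)))
E
python3 -c "
from h import *
plan(440,397,150,100.9)"
```

```text
clock 0.10 pos [263.  594.1 230.7] psi 66.1 j6 -2.7 F [-0.3 -0.5 -0.4] grip 85.7
 turn [-3.478e+01 -2.000e-02  6.000e-02]  shift(after turn) [  80.7 -227.   136.6]  rows 5 turn rows 4
```

servo_tool:
  deltas:
    - [-8.7,0,0,15,0,0,85]
    - [-8.7,0,0,15,0,0,85]
    - [-8.7,0,0,15,0,0,85]
    - [-8.7,0,0,15,0,0,85]

```text
clock: 0.6
position: [0.263, 0.5941, 0.1705]
orientation: [-128.4, 90.0, -117.2]
ft_force: [0.0, 0.4, -0.5]
grip_width: 0.0848
```

servo_tool:
  deltas:
    - [0,0,0,4,-45.4,27.3,85]
    - [0,0,0,4,-45.4,27.3,85]
    - [0,0,0,4,-45.4,27.3,85]
    - [0,0,0,4,-45.4,27.3,85]
    - [0,0,0,4,-45.4,27.3,85]

```text
clock: 1.23
position: [0.441, 0.3959, 0.151]
orientation: [-154.4, 90.0, -143.4]
ft_force: [0.8, 0.3, -0.4]
grip_width: 0.0851
```

```bash
python3 -c "
from h import *
plan(440,397,20,100.9)"
```

```text
clock 1.23 pos [441.  395.9 151. ] psi 100.9 j6 -61.9 F [ 0.8  0.3 -0.4] grip 85.1
 turn [ 0.03 -0.02  0.01]  shift(after turn) [131.    1.3  -0.8]  rows 3 turn rows 1
```

servo_tool:
  deltas:
    - [0,0,0,40,1.3,-0.8,85]
    - [0,0,0,30,0,0,85]
    - [0,0,0,20,0,0,85]
    - [0,0,0,20,0,0,85]
    - [0,0,0,20,0,0,85]

```text
clock: 1.85
position: [0.439, 0.3983, 0.0204]
orientation: [-150.1, 90.0, -139.2]
ft_force: [0.2, -0.7, -0.2]
grip_width: 0.0852
```

servo_tool:
  deltas:
    - [0,0,0,0,0,0,70]
    - [0,0,0,0,0,0,60]
    - [0,0,0,0,0,0,50]
    - [0,0,0,0,0,0,50]
    - [0,0,0,0,0,0,50]

```text
clock: 2.48
position: [0.4392, 0.3986, 0.0216]
orientation: [26.6, 90.0, 37.6]
ft_force: [0.2, 0.7, -0.8]
grip_width: 0.0605
```

servo_tool:
  deltas:
    - [0,0,0,-4,0,0,50]
    - [0,0,0,-4,0,0,50]
    - [0,0,0,-2,0,0,50]
    - [0,0,0,0,0,0,50]
    - [0,0,0,0,0,0,50]

```text
clock: 3.1
position: [0.4391, 0.3984, 0.0312]
orientation: [-145.0, 90.0, -134.1]
ft_force: [0.4, -0.7, -1.9]
grip_width: 0.0607
```

```bash
python3 -c "
from h import *
plan(440,397,20,100.9)
im=camera('top');crop(im,150,210,300,280,5,'t1.png',10)"
```

```text
clock 3.10 pos [439.1 398.4  31.2] psi 100.9 j6 -61.6 F [ 0.4 -0.7 -1.9] grip 60.7
 turn [ 0.02 -0.    0.  ]  shift(after turn) [11.2 -1.5  0.6]  rows 1 turn rows 1
```

View pics/t1.png

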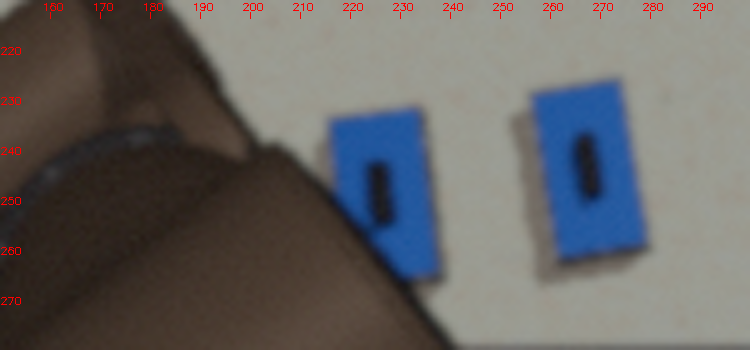

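servo_tool:
  deltas:
    - [0,0,0,0,0,0,50]
    - [0,0,0,0,0,0,50]

```text
clock: 3.4
position: [0.4391, 0.3984, 0.0312]
orientation: [-153.6, 90.0, -142.6]
ft_force: [-0.5, 0.5, -1.4]
grip_width: 0.0614
```

servo_tool:
  deltas:
    - [0,0,0,4,0,0,50]
    - [0,0,0,4,0,0,50]
    - [0,0,0,1.4,0,0,50]
    - [0,0,0,0,0,0,50]

```text
clock: 3.9
position: [0.4391, 0.3984, 0.0218]
orientation: [-147.3, 90.0, -136.4]
ft_force: [0.3, 0.7, -2.1]
grip_width: 0.0612
```

servo_tool:
  deltas:
    - [0,0,0,0.4,0,0,60]
    - [0,0,0,0,0,0,75]
    - [0,0,0,0,0,0,85]
    - [0,0,0,0,0,0,85]
    - [0,0,0,0,0,0,85]

```text
clock: 4.53
position: [0.4391, 0.3985, 0.0215]
orientation: [25.5, 90.0, 36.4]
ft_force: [-0.7, -0.6, -0.4]
grip_width: 0.0852
```

servo_tool:
  deltas:
    - [0,0,0,-20,0,0,85]
    - [0,0,0,-40,0,0,85]
    - [0,0,0,-50,0,0,85]
    - [0,0,0,-20,0,0,85]

```text
clock: 5.03
position: [0.44, 0.3992, 0.1544]
orientation: [28.5, 89.8, 39.4]
ft_force: [0.5, 0.9, -0.5]
grip_width: 0.0852
```

```bash
python3 -c "
from h import *
plan(428.5,265,150,97.8)
im=camera('scene');cv2.imwrite('pics/s1.png',im)"
```

```text
clock 5.03 pos [440.  399.2 154.4] psi 100.9 j6 -61.6 F [ 0.5  0.9 -0.5] grip 85.2
 turn [ 3.12  0.18 -0.1 ]  shift(after turn) [   4.4 -131.4  -29.6]  rows 3 turn rows 1
```

View pics/s1.png

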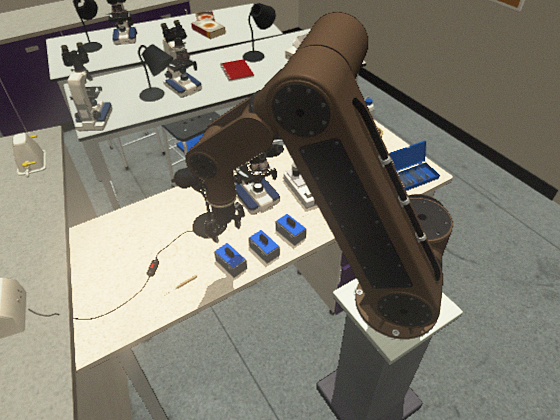

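servo_tool:
  deltas:
    - [3.1,0,0,0,0,0,85]
    - [0,0,0,1.4,-44,-9.9,85]
    - [0,0,0,1.5,-44,-9.9,85]
    - [0,0,0,1.5,-43.4,-9.8,85]
    - [0,0,0,0,0,0,85]

```text
clock: 5.7
position: [0.4267, 0.2616, 0.1467]
orientation: [-153.1, 89.9, -145.4]
ft_force: [-0.5, 0.4, -0.9]
grip_width: 0.085
```

```bash
python3 -c "
from h import *
plan(428.5,265,21,97.8)
im=camera('scene');crop(im,170,180,330,300,5,'s2.png')"
```

```text
clock 5.70 pos [426.7 261.6 146.7] psi 97.7 j6 -69.6 F [-0.5  0.4 -0.9] grip 85.0
 turn [-0.11 -0.1   0.05]  shift(after turn) [125.7   3.1   2.3]  rows 3 turn rows 1
```

View pics/s2.png

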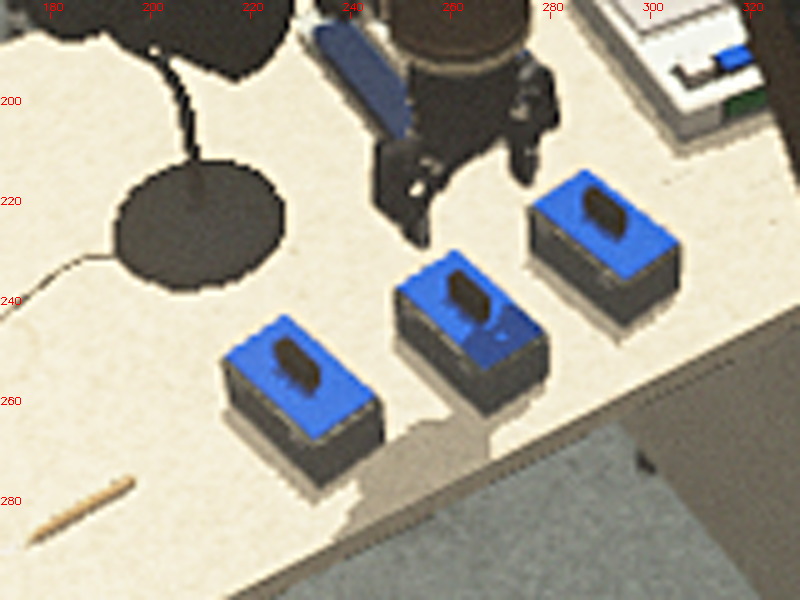

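servo_tool:
  deltas:
    - [0,0,0,40,3.1,2.3,85]
    - [0,0,0,30,0,0,85]
    - [0,0,0,20,0,0,85]
    - [0,0,0,20,0,0,85]
    - [0,0,0,15.7,0,0,85]

```text
clock: 6.38
position: [0.4296, 0.2685, 0.0203]
orientation: [90.8, 90.0, 98.7]
ft_force: [-0.9, 0.1, -0.8]
grip_width: 0.085
```

servo_tool:
  deltas:
    - [0,0,0,0,0,0,70]
    - [0,0,0,0,0,0,60]
    - [0,0,0,0,0,0,50]
    - [0,0,0,0,0,0,50]
    - [0,0,0,0,0,0,50]

```text
clock: 7.0
position: [0.4298, 0.2678, 0.0217]
orientation: [20.7, 90.0, 28.5]
ft_force: [-0.7, -0.2, 4.2]
grip_width: 0.0604
```

servo_tool:
  deltas:
    - [0,0,0,-4,0,0,50]
    - [0,0,0,-4,0,0,50]
    - [0,0,0,-2,0,0,50]
    - [0,0,0,0,0,0,50]
    - [0,0,0,0,0,0,50]

```text
clock: 7.62
position: [0.4295, 0.2676, 0.0314]
orientation: [-159.9, 90.0, -152.1]
ft_force: [0.2, 0.1, -1.4]
grip_width: 0.0606
```

servo_tool:
  deltas:
    - [0,0,0,0,0,0,50]
    - [0,0,0,0,0,0,50]

```text
clock: 7.88
position: [0.4295, 0.2676, 0.0313]
orientation: [-162.1, 90.0, -154.2]
ft_force: [0.1, -1.5, -2.0]
grip_width: 0.0609
```

```bash
python3 -c "
from h import *
plan(428.5,265,21,97.8)
im=camera('scene');crop(im,170,180,330,300,5,'s3.png')"
```

```text
clock 7.88 pos [429.5 267.6  31.3] psi 97.8 j6 -69.3 F [ 0.1 -1.5 -2. ] grip 60.9
 turn [ 0.02 -0.01  0.  ]  shift(after turn) [10.3 -2.4 -1.3]  rows 1 turn rows 1
```

View pics/s3.png

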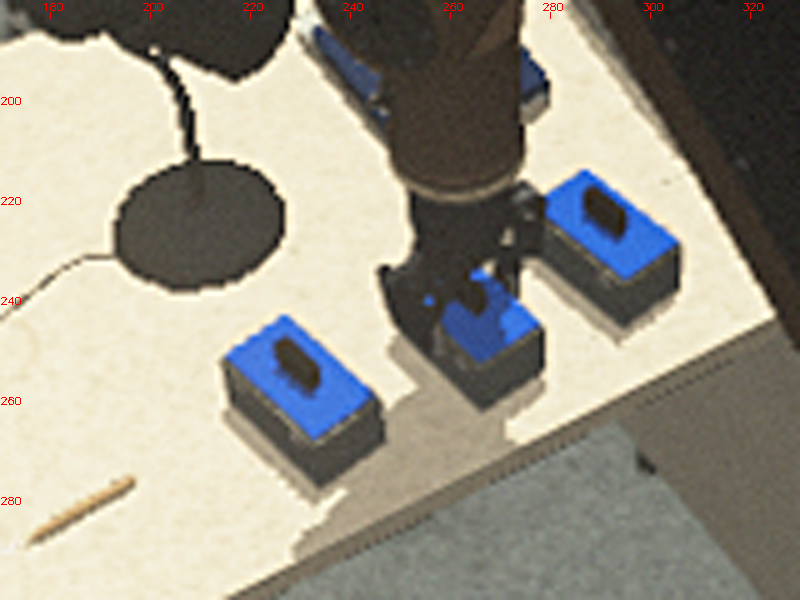

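servo_tool:
  deltas:
    - [0,0,0,4,0,0,50]
    - [0,0,0,4,0,0,50]
    - [0,0,0,1.8,0,0,50]
    - [0,0,0,0,0,0,50]
    - [0,0,0,0,0,0,65]

```text
clock: 8.55
position: [0.4296, 0.2677, 0.0216]
orientation: [14.5, 90.0, 22.3]
ft_force: [0.4, -0.0, -0.2]
grip_width: 0.0648
```

servo_tool:
  deltas:
    - [0,0,0,0,0,0,85]
    - [0,0,0,0,0,0,85]
    - [0,0,0,0,0,0,85]
    - [0,0,0,-30,0,0,85]
    - [0,0,0,-50,0,0,85]

```text
clock: 9.18
position: [0.4285, 0.2671, 0.1013]
orientation: [-159.7, 89.8, -151.9]
ft_force: [1.4, 0.5, 0.1]
grip_width: 0.0845
```

servo_tool:
  deltas:
    - [0,0,0,-50,0,0,85]
    - [0,0,0,-50,0,0,85]
    - [0,0,0,0,0,0,85]

```text
clock: 9.55
position: [0.4314, 0.2687, 0.2052]
orientation: [20.7, 89.6, 28.5]
ft_force: [-0.3, -0.1, -0.3]
grip_width: 0.085
```

```bash
python3 -c "
from h import *
plan(674,-41,200,90)
im=camera('top');cv2.imwrite('pics/top1.png',im)"
```

```text
clock 9.55 pos [431.4 268.7 205.2] psi 97.8 j6 -69.3 F [-0.3 -0.1 -0.3] grip 85.0
 turn [ 7.82  0.34 -0.16]  shift(after turn) [   5.2 -309.7  242.6]  rows 7 turn rows 1
```

View pics/top1.png

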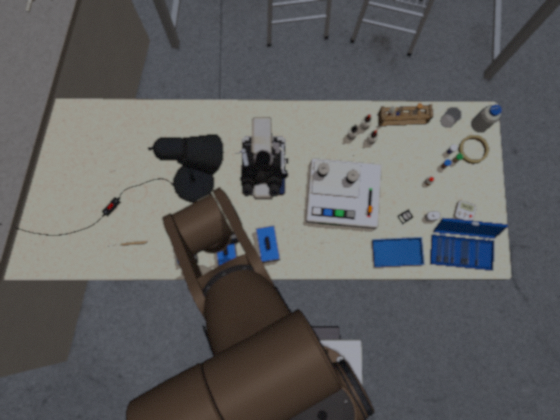

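servo_tool:
  deltas:
    - [7.8,0.3,-0.2,0,0,0,65]
    - [0,0,0,0,-50,0,65]
    - [0,0,0,0,-50,0,65]
    - [0,0,0,0,-50,0,65]
    - [0,0,0,0,-50,0,65]

```text
clock: 10.22
position: [0.4286, 0.0661, 0.2012]
orientation: [-149.7, 89.5, -149.7]
ft_force: [-0.2, -0.6, -0.2]
grip_width: 0.0646
```

servo_tool:
  deltas:
    - [0,0,0,0,-50,40,65]
    - [0,0,0,0,-50,45,65]
    - [0,0,0,0,-50,45,65]
    - [0,0,0,0,-50,45,65]
    - [0,0,0,0,0,45,65]

```text
clock: 10.85
position: [0.6394, -0.124, 0.2001]
orientation: [-151.8, 89.5, -152.0]
ft_force: [0.1, 0.6, 0.2]
grip_width: 0.065
```

```bash
python3 -c "
from h import *
plan(653,-130,79,90)
im=camera('scene');crop(im,230,130,390,250,5,'s4.png')"
```

```text
clock 10.85 pos [ 639.4 -124.   200.1] psi 89.8 j6 -103.1 F [0.1 0.6 0.2] grip 65.0
 turn [-0.19 -0.42  0.22]  shift(after turn) [121.1  -6.   13.6]  rows 3 turn rows 1
```

View pics/s4.png

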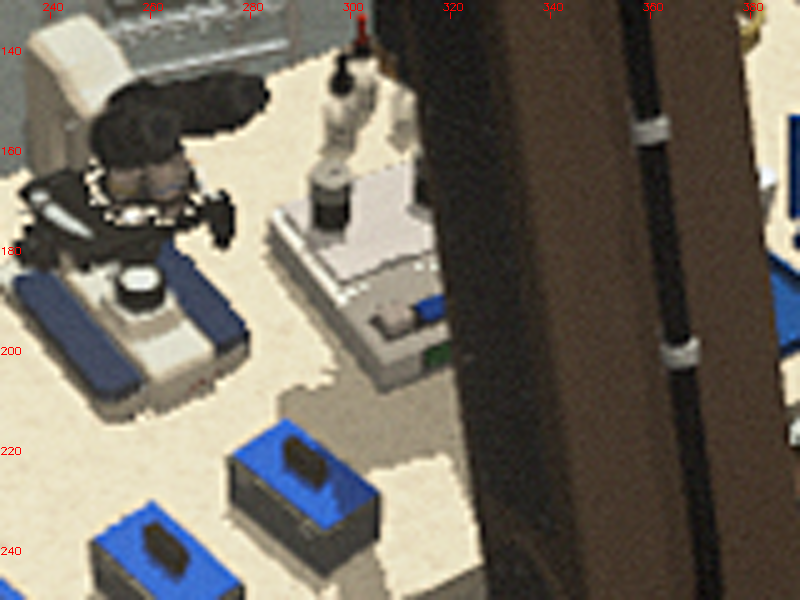

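servo_tool:
  deltas:
    - [0,0,0,30,0,0,65]
    - [0,0,0,0,0,0,65]
    - [0,0,0,0,0,0,65]

```text
clock: 11.28
position: [0.6386, -0.1204, 0.1719]
orientation: [-149.0, 89.6, -149.0]
ft_force: [-0.4, 0.5, -0.3]
grip_width: 0.0652
```

```bash
python3 -c "
from h import *
plan(653,-130,79,90)"
```

```text
clock 11.28 pos [ 638.6 -120.4  171.9] psi 90.0 j6 -103.0 F [-0.4  0.5 -0.3] grip 65.2
 turn [ 0.03 -0.34  0.21]  shift(after turn) [92.9 -9.6 14.4]  rows 2 turn rows 1
```

servo_tool:
  deltas:
    - [0,-0.3,0.2,0,-9.6,14.4,65]
    - [0,0,0,33,0,0,65]
    - [0,0,0,30,0,0,65]
    - [0,0,0,20,0,0,65]
    - [0,0,0,10,0,0,65]

```text
clock: 11.9
position: [0.6537, -0.1305, 0.0784]
orientation: [-52.4, 90.0, -52.4]
ft_force: [-0.8, 0.1, 0.3]
grip_width: 0.0647
```

servo_tool:
  deltas:
    - [0,0,0,0,0,0,50]
    - [0,0,0,0,0,0,40]
    - [0,0,0,0,0,0,30]
    - [0,0,0,0,0,0,30]
    - [0,0,0,0,0,0,30]

```text
clock: 12.52
position: [0.6542, -0.1304, 0.0803]
orientation: [-21.0, 89.9, -21.0]
ft_force: [-1.1, -1.5, 7.3]
grip_width: 0.0363
```

```bash
python3 -c "
from h import *
plan(653,-130,79,90)
plan(422,-315,26,90)"
```

```text
clock 12.53 pos [ 654.2 -130.4   80.3] psi 90.0 j6 -103.9 F [-1.1 -1.5  7.3] grip 36.3
 turn [0.02 0.13 0.05]  shift(after turn) [ 1.3  0.4 -1.2]  rows 1 turn rows 1
clock 12.53 pos [ 654.2 -130.4   80.3] psi 90.0 j6 -103.9 F [-1.1 -1.5  7.3] grip 36.3
 turn [0.02 0.13 0.05]  shift(after turn) [  54.3 -184.6 -232.2]  rows 5 turn rows 1
```

servo_tool:
  deltas:
    - [0,0,0,-20,0,0,30]
    - [0,0,0,-30,0,0,30]
    - [0,0,0,-10,-40,-45,30]
    - [0,0,0,0,-45,-50,30]
    - [0,0,0,0,-45,-50,30]

```text
clock: 13.15
position: [0.5147, -0.255, 0.1408]
orientation: [-34.4, 89.9, -34.3]
ft_force: [0.3, -1.5, -0.6]
grip_width: 0.0357
```

servo_tool:
  deltas:
    - [0,0,0,0,-45,-50,30]
    - [0,0,0,0,-10,-37,30]
    - [0,0,0,0,0,0,30]

```text
clock: 13.52
position: [0.43, -0.3066, 0.1404]
orientation: [-59.7, 90.0, -59.8]
ft_force: [0.3, -0.2, -0.7]
grip_width: 0.0357
```

```bash
python3 -c "
from h import *
plan(424,-315,28,90)"
```

```text
clock 13.53 pos [ 430.  -306.6  140.4] psi 89.9 j6 -128.6 F [ 0.3 -0.2 -0.7] grip 35.7
 turn [-0.14  0.02  0.04]  shift(after turn) [112.4  -8.4  -6. ]  rows 3 turn rows 1
```

servo_tool:
  deltas:
    - [0,0,0,40,-8.4,-6,30]
    - [0,0,0,40,0,0,30]
    - [0,0,0,20,0,0,30]
    - [0,0,0,8,0,0,30]
    - [0,0,0,2,0,0,30]

```text
clock: 14.15
position: [0.4269, -0.3142, 0.0295]
orientation: [-43.9, 89.9, -43.9]
ft_force: [0.2, -0.7, -1.4]
grip_width: 0.0364
```

servo_tool:
  deltas:
    - [0,0,0,1.5,0,0,30]
    - [0,0,0,0.5,0,0,30]
    - [0,0,0,0,0,0,30]

```text
clock: 14.52
position: [0.4263, -0.3143, 0.0275]
orientation: [-45.8, 89.9, -45.8]
ft_force: [-0.4, -0.9, -1.1]
grip_width: 0.0359
```

```bash
python3 -c "
from h import *
plan(424,-315,28,90)
im=camera('scene');crop(im,330,100,470,220,5,'s5.png')"
```

```text
clock 14.53 pos [ 426.3 -314.3   27.5] psi 90.0 j6 -129.7 F [-0.4 -0.9 -1.1] grip 35.9
 turn [0.02 0.04 0.05]  shift(after turn) [-0.5 -0.7 -2.3]  rows 1 turn rows 1
```

View pics/s5.png

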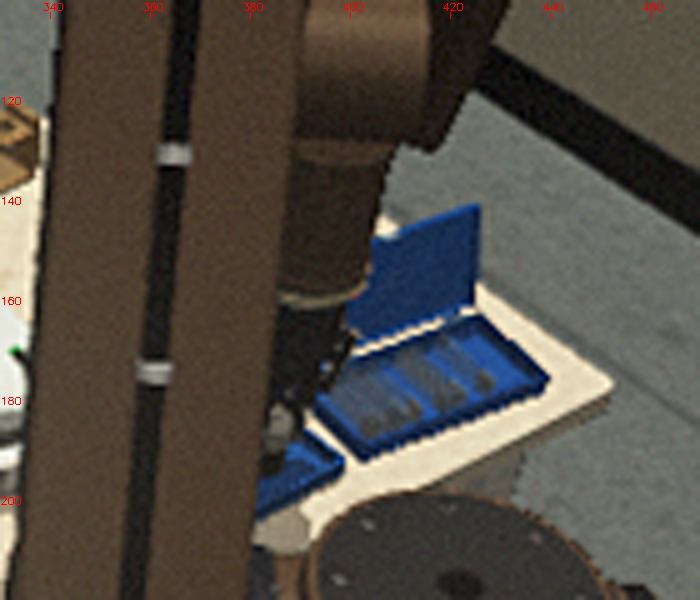

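servo_tool:
  deltas:
    - [0,0,0,0.8,0,0,30]
    - [0,0,0,0.4,0,0,30]
    - [0,0,0,0,0,0,45]
    - [0,0,0,0,0,0,65]
    - [0,0,0,0,0,0,65]

```text
clock: 15.2
position: [0.4261, -0.3141, 0.0258]
orientation: [-59.0, 90.0, -59.0]
ft_force: [0.4, -0.7, -0.5]
grip_width: 0.0652
```

servo_tool:
  deltas:
    - [0,0,0,-20,0,0,65]
    - [0,0,0,-50,0,0,65]
    - [0,0,0,-40,0,0,65]
    - [0,0,0,0,35,50,65]
    - [0,0,0,0,40,50,65]

```text
clock: 15.82
position: [0.5262, -0.24, 0.1367]
orientation: [-34.1, 89.9, -34.2]
ft_force: [0.9, -1.1, -0.9]
grip_width: 0.0648
```

servo_tool:
  deltas:
    - [0,0,0,-10,50,50,65]
    - [0,0,0,-10,50,50,65]
    - [0,0,0,0,50,40,65]
    - [0,0,0,0,50,0,65]
    - [0,0,0,0,0,0,65]

```text
clock: 16.45
position: [0.6512, -0.05, 0.1528]
orientation: [163.9, 90.0, 164.2]
ft_force: [0.6, -0.2, -0.4]
grip_width: 0.0647
```

```bash
python3 -c "
from h import *
plan(674,-41,80,90)
im=camera('top');crop(im,290,140,450,280,5,'t2.png',10)"
```

```text
clock 16.45 pos [651.2 -50.  152.8] psi 90.2 j6 -97.3 F [ 0.6 -0.2 -0.4] grip 64.7
 turn [ 0.24 -0.05 -0.01]  shift(after turn) [72.8  9.  22.8]  rows 2 turn rows 1
```

View pics/t2.png

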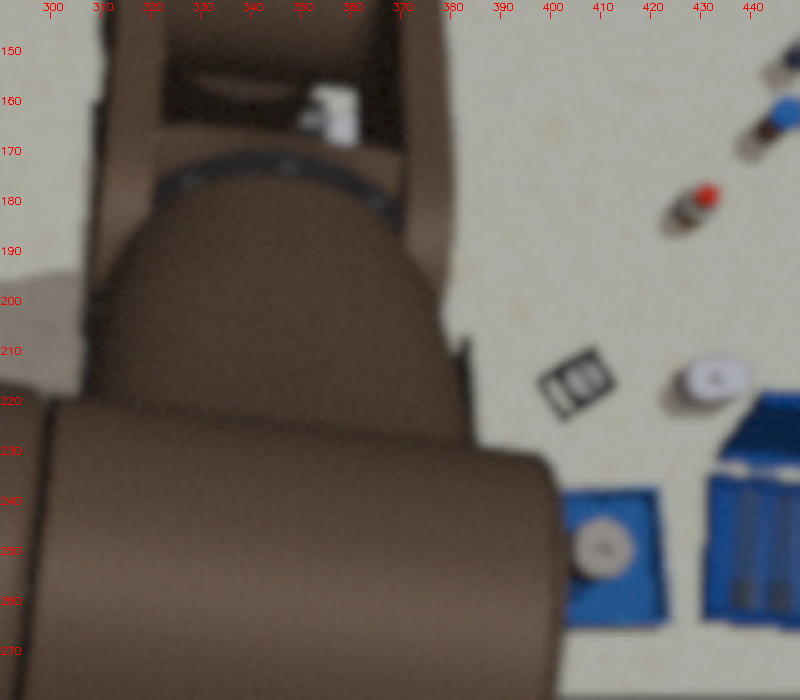

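Canister 1 stands in the tray (cap at about 410,249). Next canister.

servo_tool:
  deltas:
    - [0.2,0,0,0,9,22.8,65]
    - [0,0,0,0,0,0,65]
    - [0,0,0,35,0,0,65]
    - [0,0,0,25,0,0,65]
    - [0,0,0,12.8,0,0,65]

```text
clock: 17.12
position: [0.6729, -0.0457, 0.0791]
orientation: [-171.3, 89.9, -171.5]
ft_force: [0.5, -1.0, 0.2]
grip_width: 0.0652
```

servo_tool:
  deltas:
    - [0,0,0,0,0,0,50]
    - [0,0,0,0,0,0,40]
    - [0,0,0,0,0,0,30]
    - [0,0,0,0,0,0,30]
    - [0,0,0,0,0,0,30]

```text
clock: 17.75
position: [0.675, -0.0449, 0.0818]
orientation: [-18.8, 89.9, -19.0]
ft_force: [-0.4, -1.3, 7.3]
grip_width: 0.0357
```

servo_tool:
  deltas:
    - [0,0,0,-20,0,0,30]
    - [0,0,0,-35,0,0,30]
    - [0,0,0,-10,-40,-30,30]
    - [0,0,0,0,-45,-50,30]
    - [0,0,0,0,-45,-50,30]

```text
clock: 18.38
position: [0.5501, -0.1689, 0.1472]
orientation: [-27.1, 89.9, -27.3]
ft_force: [0.9, -0.9, 0.0]
grip_width: 0.0355
```

servo_tool:
  deltas:
    - [0,0,0,0,-40,-50,30]
    - [0,0,0,0,-25,-40,30]
    - [0,0,0,0,0,-20,30]
    - [0,0,0,0,0,0,30]

```text
clock: 18.88
position: [0.4411, -0.232, 0.1468]
orientation: [-38.0, 89.9, -38.3]
ft_force: [0.9, 0.2, -1.8]
grip_width: 0.0359
```

```bash
python3 -c "
from h import *
plan(421,-245,28,90)"
```

```text
clock 18.88 pos [ 441.1 -232.   146.8] psi 89.7 j6 -120.9 F [ 0.9  0.2 -1.8] grip 35.9
 turn [-0.27  0.06  0.05]  shift(after turn) [118.8 -13.  -20.1]  rows 3 turn rows 1
```

servo_tool:
  deltas:
    - [0,0,0,20,-13,-20,30]
    - [0,0,0,40,0,0,30]
    - [0,0,0,35,0,0,30]
    - [0,0,0,15,0,0,30]
    - [0,0,0,5,0,0,30]

```text
clock: 19.5
position: [0.4225, -0.2445, 0.0304]
orientation: [-62.2, 90.0, -62.3]
ft_force: [0.6, 1.1, -0.2]
grip_width: 0.0359
```

```bash
python3 -c "
from h import *
plan(421,-245,27.5,90)"
```

```text
clock 19.50 pos [ 422.5 -244.5   30.4] psi 89.9 j6 -123.4 F [ 0.6  1.1 -0.2] grip 35.9
 turn [-0.15  0.01  0.01]  shift(after turn) [ 2.9 -0.5 -1.5]  rows 1 turn rows 1
```

servo_tool:
  deltas:
    - [0,0,0,1.5,0,0,30]
    - [0,0,0,1.4,0,0,30]
    - [0,0,0,0,0,0,30]

```text
clock: 19.88
position: [0.4226, -0.2449, 0.0288]
orientation: [-35.3, 89.9, -35.5]
ft_force: [-0.5, 1.7, 8.6]
grip_width: 0.036
```

servo_tool:
  deltas:
    - [0,0,0,0,0,0,45]
    - [0,0,0,0,0,0,60]
    - [0,0,0,0,0,0,60]
    - [0,0,0,-20,0,0,60]
    - [0,0,0,-50,0,0,60]

```text
clock: 20.5
position: [0.4206, -0.2438, 0.0969]
orientation: [148.9, 89.8, 148.7]
ft_force: [1.1, -0.7, 0.4]
grip_width: 0.06
```

servo_tool:
  deltas:
    - [0,0,0,-40,0,0,0]
    - [0,0,0,-20,20,0,0]
    - [0,0,0,0,0,0,0]
    - [0,0,0,0,0,0,0]

```text
clock: 21.0
position: [0.4217, -0.2246, 0.157]
orientation: [-119.0, 90.0, -119.2]
ft_force: [-0.8, -0.2, 0.3]
grip_width: -0.0002
```

```bash
python3 -c "
from h import *
plan(523,-186,52,84.7)
im=camera('scene');cv2.imwrite('pics/s6.png',im)
im=camera('top');crop(im,290,140,450,280,5,'t3.png',10)"
```

```text
clock 21.00 pos [ 421.7 -224.6  157. ] psi 89.8 j6 -121.5 F [-0.8 -0.2  0.3] grip -0.2
 turn [ 5.15 -0.01  0.01]  shift(after turn) [105.   47.8  97.3]  rows 3 turn rows 1
```

View pics/t3.png

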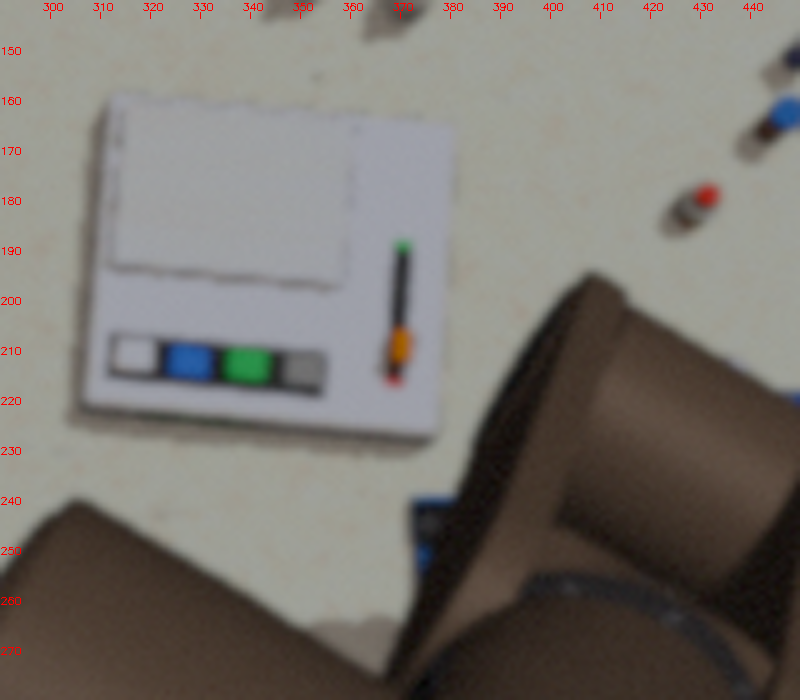

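View pics/s6.png

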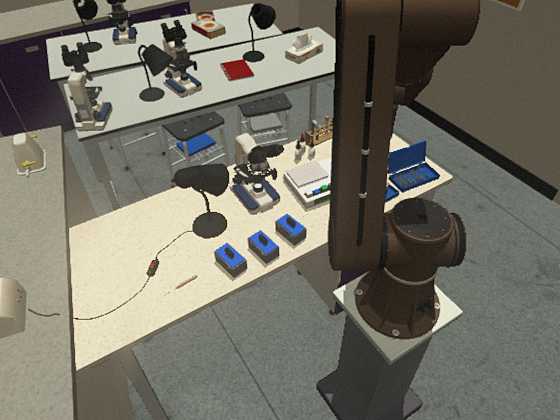

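servo_tool:
  deltas:
    - [5.1,0,0,0,0,0,0]
    - [0,0,0,0,25,48,0]
    - [0,0,0,0,25.5,48,0]
    - [0,0,0,30,0,0,0]
    - [0,0,0,0,0,0,0]

```text
clock: 21.72
position: [0.5205, -0.1824, 0.125]
orientation: [166.5, 89.7, 161.2]
ft_force: [-0.5, 0.2, 0.2]
grip_width: -0.0002
```

```bash
python3 -c "
from h import *
plan(523,-183.5,54,84.7)
for u,v in [(394-25.5,217),(402.5/1-32,189)]: print(px2w('top',u,v,.045)*1000)"
```

```text
clock 21.73 pos [ 520.5 -182.4  125. ] psi 84.7 j6 -107.2 F [-0.5  0.2  0.2] grip -0.2
 turn [ 0.05 -0.28 -0.07]  shift(after turn) [71.  -0.9  2.6]  rows 2 turn rows 1
[ 531.40524954 -186.53947835   45.        ]
[ 622.91187381 -195.79463306   45.        ]
```

servo_tool:
  deltas:
    - [0,-0.3,0,30,-3,1,0]
    - [0,0,0,25,0,0,0]
    - [0,0,0,12,0,0,0]
    - [0,0,0,4,0,0,0]
    - [0,0,0,0,0,0,0]

```text
clock: 22.35
position: [0.5232, -0.1865, 0.0571]
orientation: [-4.3, 89.7, -9.6]
ft_force: [0.8, 0.7, 0.4]
grip_width: 0.0001
```

servo_tool:
  deltas:
    - [0,0,0,0,0,10,0]
    - [0,0,0,0,0,10,0]
    - [0,0,0,0,0,10,0]
    - [0,0,0,0,0,10,0]

```text
clock: 22.85
position: [0.5637, -0.1899, 0.0569]
orientation: [-3.6, 89.7, -8.9]
ft_force: [-2.3, -0.1, 1.2]
grip_width: -0.0001
```

servo_tool:
  deltas:
    - [0,0,0,0,0,10,0]
    - [0,0,0,0,0,8,0]
    - [0,0,0,0,0,5,0]

```text
clock: 23.22
position: [0.5863, -0.192, 0.0568]
orientation: [-3.4, 89.7, -8.7]
ft_force: [-2.5, -0.5, 1.0]
grip_width: -0.0
```

```bash
python3 -c "
from h import *
plan(523,-185.5,54,84.7)
im=camera('top');crop(im,290,140,450,280,5,'t4.png',10)
im=camera('scene');crop(im,250,130,410,230,5,'s7.png')"
```

```text
clock 23.23 pos [ 586.3 -192.    56.8] psi 84.7 j6 -105.8 F [-2.5 -0.5  1. ] grip -0.0
 turn [0.03 0.31 0.02]  shift(after turn) [  2.8   0.6 -63.6]  rows 2 turn rows 1
```

View pics/t4.png

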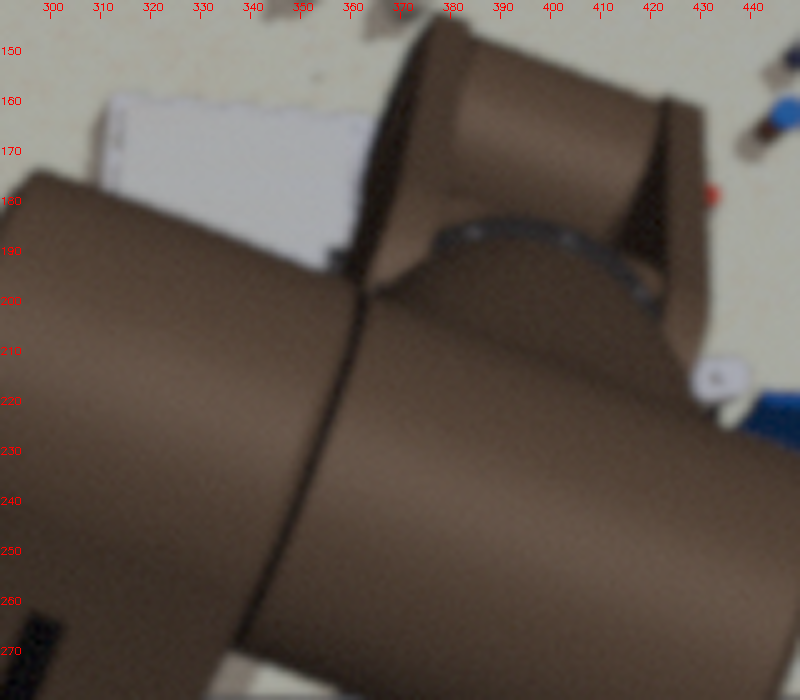

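View pics/s7.png

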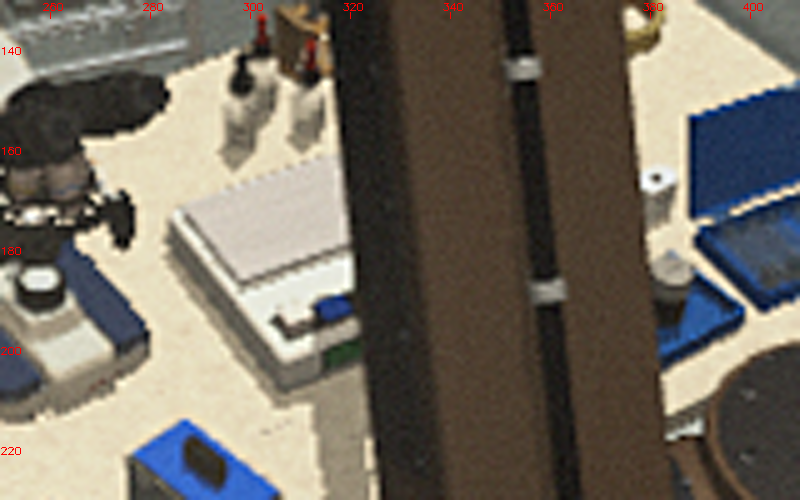

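servo_tool:
  deltas:
    - [0,0,0,0,0,2,0]
    - [0,0,0,0,0,2,0]
    - [0,0,0,0,0,2,0]

```text
clock: 23.7
position: [0.5884, -0.192, 0.0567]
orientation: [139.0, 89.9, 133.8]
ft_force: [-25.6, -2.8, 19.5]
grip_width: 0.0001
```

servo_tool:
  deltas:
    - [0,0,0,0,0,2,0]
    - [0,0,0,0,0,0,0]

```text
clock: 23.95
position: [0.5885, -0.192, 0.0567]
orientation: [165.0, 89.8, 159.8]
ft_force: [-30.9, -2.2, 24.2]
grip_width: -0.0
```

servo_tool:
  deltas:
    - [0,0,0,0,0,-15,0]
    - [0,0,0,-40,0,-15,0]
    - [10,0,0,-30,0,0,0]
    - [10,0,0,-10,0,0,0]
    - [10,0,0,0,0,0,0]

```text
clock: 24.58
position: [0.5641, -0.1902, 0.1382]
orientation: [23.6, 89.5, -12.0]
ft_force: [0.3, 0.9, -0.5]
grip_width: -0.0002
```

servo_tool:
  deltas:
    - [10,0,0,0,0,0,0]
    - [10,0,0,0,0,0,0]
    - [10,0,0,0,0,0,0]
    - [10,0,0,0,0,0,0]
    - [10,0,0,0,0,0,0]

```text
clock: 25.2
position: [0.5635, -0.1899, 0.1369]
orientation: [76.5, 89.6, -9.2]
ft_force: [0.0, -0.3, -0.4]
grip_width: -0.0003
```

```bash
python3 -c "
from h import *
plan(542.3,-90.8,110,-5.3)
im=camera('top');crop(im,290,140,450,280,5,'t5.png',10)
b,g,rr=[im[...,i].astype(int) for i in range(3)]
print('orange',blobs(im,(rr>b+60)&(g>b+20),0.071))
"
```

```text
clock 25.20 pos [ 563.5 -189.9  136.9] psi 4.4 j6 -26.1 F [ 0.  -0.3 -0.4] grip -0.3
 turn [ 9.69  0.05 -0.35]  shift(after turn) [ 26.9 -30.2 -96.7]  rows 2 turn rows 1
orange [(array([419.67, 105.73]), 15, array([ 895.4, -360.5,   71. ]))]
```

View pics/t5.png

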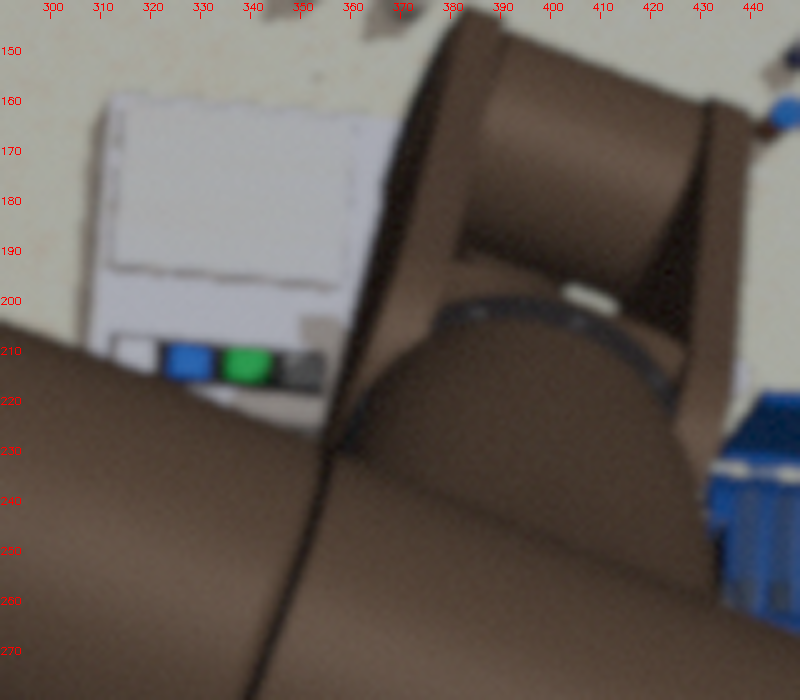

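servo_tool:
  deltas:
    - [9.7,0,-0.3,0,0,0,0]
    - [0,0,0,0,-10,-32,0]
    - [0,0,0,10,-10,-32,0]
    - [0,0,0,17,-10.2,-32.7,0]
    - [0,0,0,0,0,0,0]

```text
clock: 25.88
position: [0.5403, -0.089, 0.1088]
orientation: [-81.8, 89.9, -176.5]
ft_force: [-1.4, 0.2, 0.1]
grip_width: -0.0001
```

```bash
python3 -c "
from h import *
plan(542.3,-90.8,66,-5.3)
im=camera('top');crop(im,290,140,450,280,5,'t6.png',10)
b,g,rr=[im[...,i].astype(int) for i in range(3)]
print('orange',blobs(im,(rr>b+60)&(g>b+20),0.071))
"
```

```text
clock 25.88 pos [540.3 -89.  108.8] psi -4.7 j6 -7.8 F [-1.4  0.2  0.1] grip -0.1
 turn [0.59 0.02 0.11]  shift(after turn) [42.8  2.1  1.6]  rows 1 turn rows 1
orange [(array([419.67, 105.73]), 15, array([ 895.4, -360.5,   71. ]))]
```

View pics/t6.png

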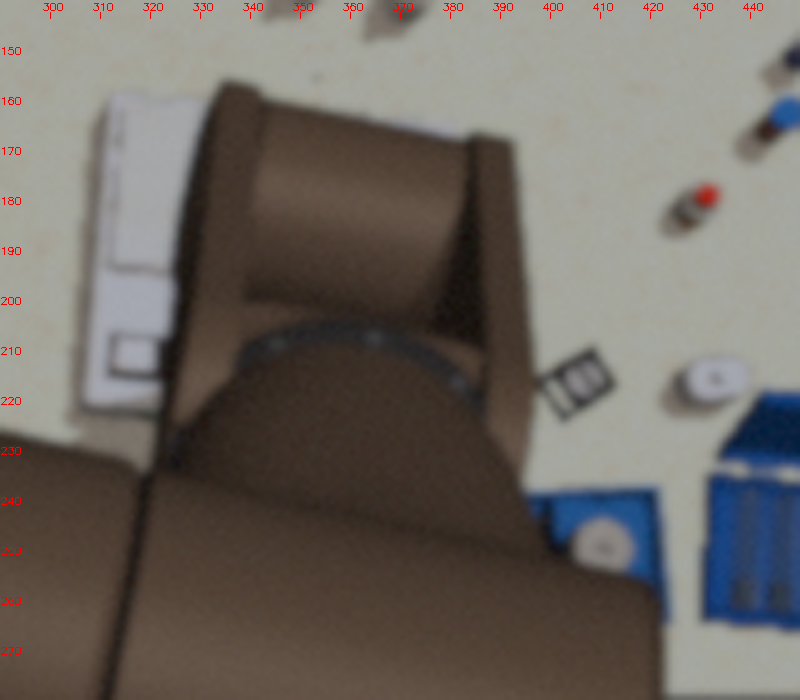

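servo_tool:
  deltas:
    - [0.6,0,0,0,2.1,1.6,0]
    - [0,0,0,25,0,0,0]
    - [0,0,0,15,0,0,0]
    - [0,0,0,5,0,0,0]
    - [0,0,0,3,0,0,0]

```text
clock: 26.55
position: [0.5439, -0.0931, 0.0618]
orientation: [27.0, 89.9, -68.6]
ft_force: [-0.2, 0.2, -0.6]
grip_width: -0.0
```

servo_tool:
  deltas:
    - [0,0,0,2,0,0,0]
    - [0,0,0,2,0,0,0]
    - [0,0,0,2,0,0,0]
    - [0,0,0,2,0,0,0]

```text
clock: 27.05
position: [0.544, -0.0928, 0.0538]
orientation: [47.6, 89.9, -48.0]
ft_force: [0.5, -1.2, 1.7]
grip_width: 0.0002
```

servo_tool:
  deltas:
    - [0,0,0,2,0,0,0]
    - [0,0,0,1,0,0,0]
    - [0,0,0,1,0,0,0]

```text
clock: 27.42
position: [0.544, -0.0928, 0.0498]
orientation: [41.5, 89.9, -54.1]
ft_force: [-0.9, 0.7, 12.4]
grip_width: -0.0004
```

servo_tool:
  deltas:
    - [0,0,0,1,0,0,0]
    - [0,0,0,1,0,0,0]

```text
clock: 27.68
position: [0.5441, -0.0928, 0.0491]
orientation: [56.4, 89.9, -39.2]
ft_force: [-8.0, 1.2, 43.3]
grip_width: 0.0
```

servo_tool:
  deltas:
    - [0,0,0,-5,0,0,0]
    - [0,0,0,-30,0,0,0]
    - [0,0,0,-40,0,0,0]
    - [0,0,0,-20,-25,50,0]
    - [0,0,0,0,-20,50,0]

```text
clock: 28.3
position: [0.4891, -0.1887, 0.1443]
orientation: [57.7, 89.8, -37.8]
ft_force: [0.9, -0.7, 0.1]
grip_width: -0.0004
```

servo_tool:
  deltas:
    - [0,0,0,0,-30,50,30]
    - [0,0,0,-10,-30,50,30]
    - [0,0,0,0,0,50,30]
    - [0,0,0,0,0,50,30]
    - [0,0,0,0,0,20,30]

```text
clock: 28.92
position: [0.4074, -0.4033, 0.1528]
orientation: [22.7, 89.9, -73.0]
ft_force: [1.0, -0.2, -0.0]
grip_width: 0.0301
```

```bash
python3 -c "
from h import *
plan(445.6,135.9,110,99.8)
im=camera('top');crop(im,290,140,450,280,5,'t7.png',10);cv2.imwrite('pics/top7.png',im)
for x in blue_rects(im,0.055): print(x)
b,g,rr=[im[...,i].astype(int) for i in range(3)]
print('orange',blobs(im,(rr>b+60)&(g>b+20),0.071))
im=camera('scene');crop(im,270,140,430,230,5,'s8.png')
"
```

```text
clock 28.93 pos [ 407.4 -403.3  152.8] psi -5.7 j6 -42.0 F [ 1.  -0.2 -0. ] grip 30.1
 turn [ 7.45e+01  3.00e-02 -6.00e-02]  shift(after turn) [  42.8 -524.8 -129.4]  rows 11 turn rows 8
(array([440., 243.]), 441.6, -411.9, 59.9, 61.3, np.float32(177.0))
(array([225., 249.]), 428.1, 267.8, 105.4, 57.9, np.float32(7.8))
(array([184., 245.]), 440.0, 398.6, 105.3, 58.6, np.float32(11.3))
(array([267., 243.]), 445.6, 135.8, 105.7, 56.8, np.float32(9.7))
(array([450., 225.]), 500.8, -440.5, 93.7, 44.8, np.float32(90.0))
orange [(array([419.67, 105.73]), 15, array([ 895.4, -360.5,   71. ])), (array([370.61, 192.83]), 23, array([ 604.7, -191.1,   71. ]))]
```

View pics/t7.png

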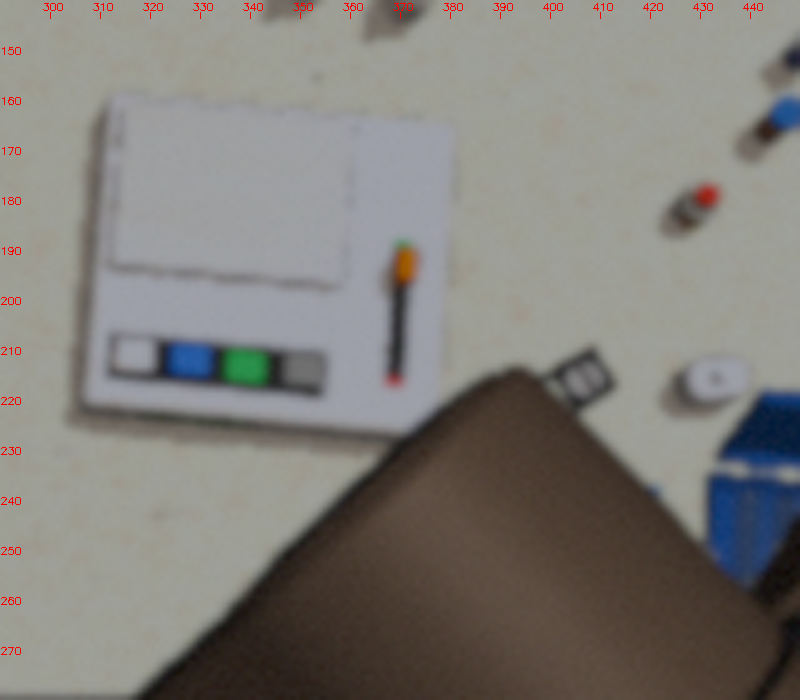

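View pics/s8.png

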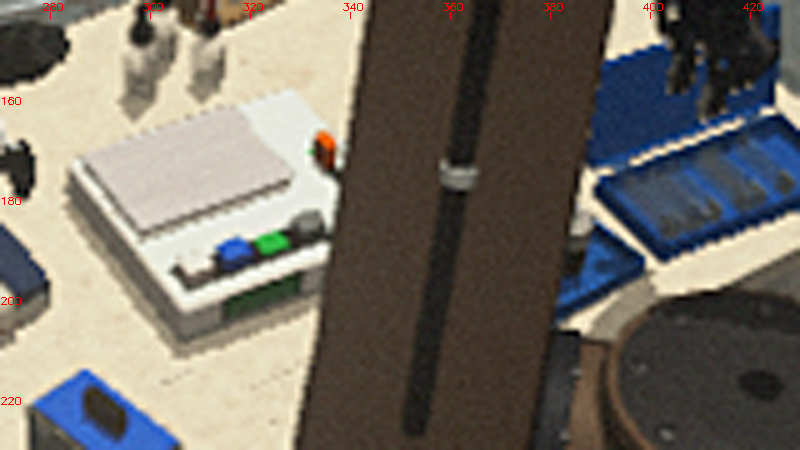

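```bash
python3 -c "
from h import *
for f in ('top0','top7'):
    im=cv2.imread(f'pics/{f}.png');b,g,rr=[im[...,i].astype(int) for i in range(3)]
    for m,n in (((b>g+25)&(b>rr+45),'blue'),((g>rr+40)&(g>b+30),'green')):
        print(f,n,[(x[0],x[1]) for x in blobs(im,m,0.05) if 320<x[0][0]<350])
print(w2px('top',(.5466,-.055,.052)),w2px('top',(.5466,-.055,.061)))
"
```

```text
top0 blue [(array([327.41, 211.95]), 63)]
top0 green [(array([339.04, 212.79]), 57)]
top7 blue [(array([327.59, 211.7 ]), 66)]
top7 green [(array([338.8 , 213.02]), 60)]
[327.43054006 211.94561145] [327.69469257 211.44490313]
```

servo_tool:
  deltas:
    - [0,0,0,0,0,-50,30]
    - [0,0,0,0,0,-50,30]
    - [0,0,0,0,0,-50,30]
    - [0,0,0,0,0,-50,30]
    - [0,0,0,0,0,-50,30]

```text
clock: 29.65
position: [0.4316, -0.1491, 0.1527]
orientation: [-50.3, 90.0, -145.9]
ft_force: [0.3, 0.1, -0.3]
grip_width: 0.0304
```

servo_tool:
  deltas:
    - [0,0,0,0,0,-50,30]
    - [0,0,0,0,0,-50,30]
    - [0,0,0,0,0,-50,30]
    - [0,0,0,0,0,-50,30]
    - [0,0,0,0,-10,-50,30]

```text
clock: 30.28
position: [0.4457, 0.1002, 0.1526]
orientation: [2.3, 90.0, -93.2]
ft_force: [1.2, 0.8, -0.7]
grip_width: 0.0301
```

servo_tool:
  deltas:
    - [10,0,0,0,0,0,30]
    - [10,0,0,0,0,0,30]
    - [10,0,0,0,0,0,30]
    - [10,0,0,0,0,0,30]
    - [10,0,0,0,0,0,30]

```text
clock: 30.9
position: [0.4452, 0.0985, 0.1524]
orientation: [4.7, 89.9, -141.2]
ft_force: [0.1, 0.0, 0.6]
grip_width: 0.0302
```

servo_tool:
  deltas:
    - [10,0,0,0,0,0,30]
    - [10,0,0,0,0,0,30]
    - [0,0,0,0,0,0,30]

```text
clock: 31.28
position: [0.4455, 0.0984, 0.1525]
orientation: [33.6, 89.9, -131.9]
ft_force: [-0.4, -0.4, -0.2]
grip_width: 0.0302
```

```bash
python3 -c "
from h import *
plan(445.6,135.8,110,-80.3)
im=camera('top');cv2.imwrite('pics/top8.png',im)
for x in blue_rects(im,0.055): print(x)
"
```

```text
clock 31.27 pos [445.5  98.4 152.5] psi -75.5 j6 84.2 F [-0.4 -0.4 -0.2] grip 30.2
 turn [ 4.83  0.05 -0.04]  shift(after turn) [ 42.5 -36.9  -6.4]  rows 1 turn rows 1
(array([397., 252.]), 419.2, -272.4, 84.5, 152.7, np.float32(92.6))
(array([461., 252.]), 419.3, -473.5, 190.9, 93.4, np.float32(84.0))
(array([225., 249.]), 428.3, 267.8, 104.9, 57.9, np.float32(8.1))
(array([184., 245.]), 440.0, 398.6, 105.3, 58.6, np.float32(11.2))
(array([471., 228.]), 494.3, -506.7, 223.4, 50.0, np.float32(84.5))
```

View pics/top8.png

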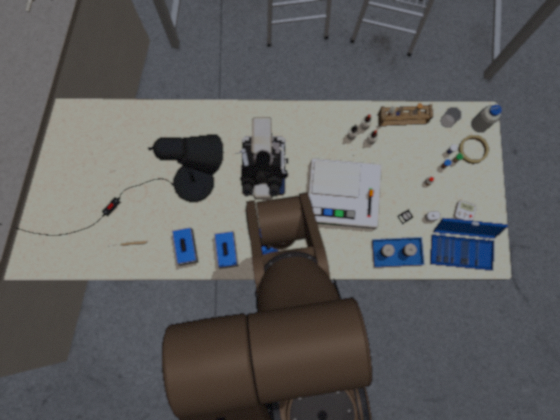

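servo_tool:
  deltas:
    - [4.8,0,0,0,0,0,30]
    - [0,0,0,0,-36.9,-6.4,30]
    - [0,0,0,25,0,0,30]
    - [0,0,0,0,0,0,30]

```text
clock: 31.82
position: [0.4453, 0.1353, 0.1265]
orientation: [18.4, 89.8, -151.7]
ft_force: [0.0, -0.6, -0.7]
grip_width: 0.0299
```

```bash
python3 -c "
from h import *
plan(445.6,135.8,59,-80.3)
im=camera('scene');crop(im,200,180,360,300,5,'s9.png')
"
```

```text
clock 31.82 pos [445.3 135.3 126.5] psi -80.1 j6 93.4 F [ 0.  -0.6 -0.7] grip 29.9
 turn [ 0.17  0.17 -0.06]  shift(after turn) [67.5 -0.5 -0.4]  rows 2 turn rows 1
```

View pics/s9.png

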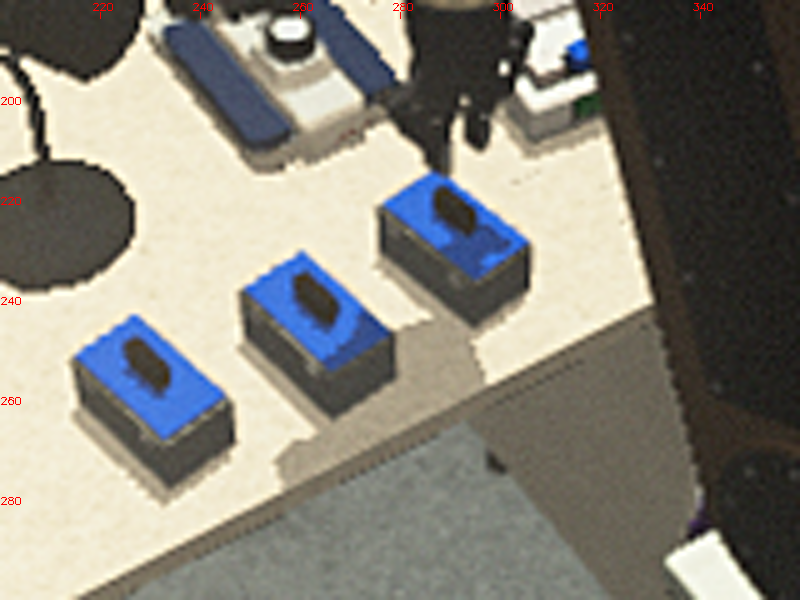

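servo_tool:
  deltas:
    - [0,0,0,30,0,0,30]
    - [0,0,0,20,0,0,30]
    - [0,0,0,12,0,0,30]
    - [0,0,0,5.5,0,0,30]
    - [0,0,0,0,0,0,30]

```text
clock: 32.5
position: [0.4471, 0.135, 0.0603]
orientation: [99.1, 90.0, -71.3]
ft_force: [-0.6, -0.4, -0.3]
grip_width: 0.03
```

servo_tool:
  deltas:
    - [0,0,0,0,0,0,20]
    - [0,0,0,0,0,0,10]
    - [0,0,0,0,0,0,5]
    - [0,0,0,0,0,0,5]

```text
clock: 33.0
position: [0.4473, 0.1351, 0.0608]
orientation: [144.5, 89.9, -25.9]
ft_force: [-1.0, -0.4, 9.1]
grip_width: 0.0123
```

servo_tool:
  deltas:
    - [0,0,0,-5,0,0,5]
    - [0,0,0,-10,0,0,5]
    - [0,0,0,-25,0,0,5]
    - [0,0,0,0,0,0,5]

```text
clock: 33.5
position: [0.4481, 0.1353, 0.1018]
orientation: [168.9, 89.8, -1.5]
ft_force: [0.3, -0.0, -0.2]
grip_width: 0.0123
```

```bash
python3 -c "
from h import *
plan(445,25,70,-80.3)
im=camera('scene');crop(im,200,180,360,300,5,'s10.png')
"
```

```text
clock 33.50 pos [448.1 135.3 101.8] psi -80.4 j6 93.6 F [ 0.3 -0.  -0.2] grip 12.3
 turn [-0.08 -0.19 -0.04]  shift(after turn) [ 31.8 108.2  21.6]  rows 3 turn rows 1
```

View pics/s10.png

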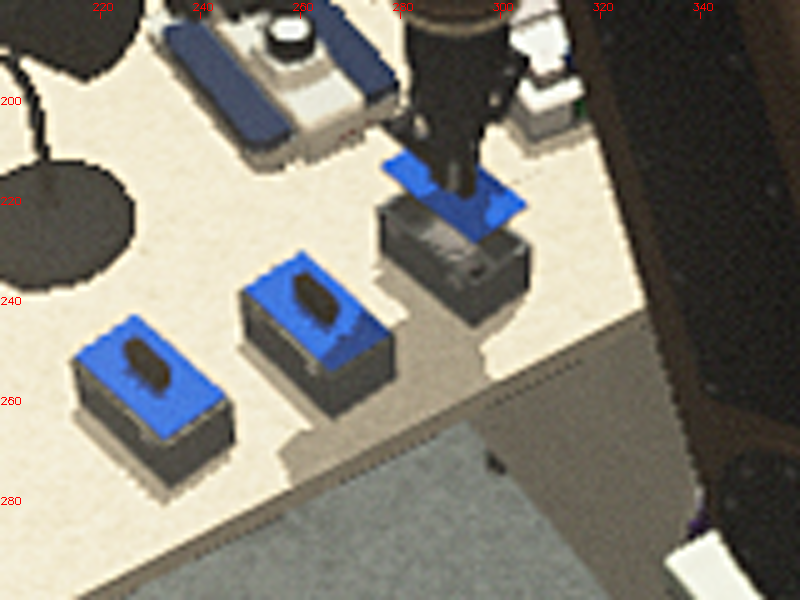

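servo_tool:
  deltas:
    - [0,0,0,0,36,7,5]
    - [0,0,0,0,36,7,5]
    - [0,0,0,0,36,7.5,5]
    - [0,0,0,40,0,0,5]
    - [0,0,0,25,0,0,5]

```text
clock: 34.17
position: [0.4432, 0.0243, 0.0337]
orientation: [45.0, 89.9, -125.5]
ft_force: [-1.0, -1.2, -0.5]
grip_width: 0.0128
```

```bash
python3 -c "
from h import *
plan(445,25,15.5,-80.3)
"
```

```text
clock 34.17 pos [443.2  24.3  33.7] psi -80.5 j6 79.8 F [-1.  -1.2 -0.5] grip 12.8
 turn [-0.16  0.04 -0.04]  shift(after turn) [18.2 -0.4 -1.9]  rows 1 turn rows 1
```

servo_tool:
  deltas:
    - [0,0,0,10,0,0,5]
    - [0,0,0,5,0,0,5]
    - [0,0,0,2,0,0,5]
    - [0,0,0,1,0,0,5]
    - [0,0,0,0,0,0,5]

```text
clock: 34.8
position: [0.4441, 0.0249, 0.0175]
orientation: [131.4, 89.9, -39.0]
ft_force: [0.2, -0.2, -0.1]
grip_width: 0.0126
```

servo_tool:
  deltas:
    - [0,0,0,0.5,0,0,5]
    - [0,0,0,0,0,0,20]
    - [0,0,0,0,0,0,30]
    - [0,0,0,0,0,0,30]
    - [0,0,0,-20,0,0,30]

```text
clock: 35.42
position: [0.4429, 0.0249, 0.036]
orientation: [11.4, 89.9, -158.9]
ft_force: [0.0, -0.9, 0.3]
grip_width: 0.0299
```

servo_tool:
  deltas:
    - [0,0,0,-50,0,0,40]
    - [0,0,0,-50,0,0,50]
    - [0,0,0,-20,0,50,58]
    - [0,0,0,0,0,50,58]
    - [0,0,0,0,0,50,58]

```text
clock: 36.05
position: [0.2944, -0.0002, 0.1568]
orientation: [128.9, 89.9, -41.5]
ft_force: [0.6, -0.5, 1.2]
grip_width: 0.0578
```

```bash
python3 -c "
from h import *
plan(445.6,135.8,110,9.7)
im=camera('top');cv2.imwrite('pics/top9.png',im); crop(im,200,200,360,280,5,'t9.png',10)
"
```

```text
clock 36.05 pos [ 2.944e+02 -2.000e-01  1.568e+02] psi -80.4 j6 74.5 F [ 0.6 -0.5  1.2] grip 57.8
 turn [ 8.994e+01 -9.000e-02 -1.000e-02]  shift(after turn) [  46.8 -171.9  108.6]  rows 4 turn rows 9
```

View pics/t9.png

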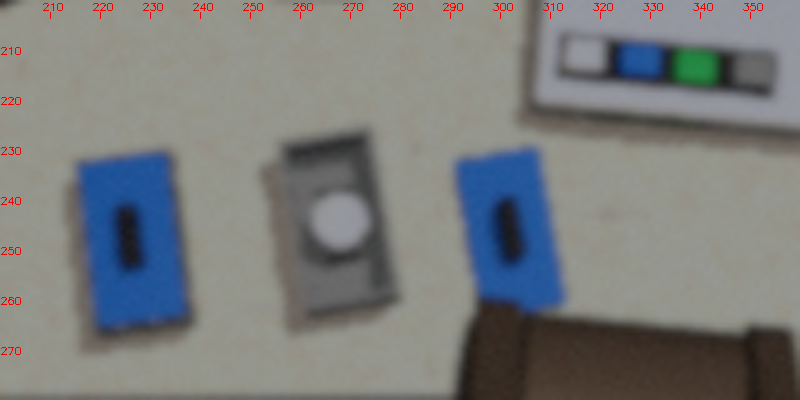

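servo_tool:
  deltas:
    - [-10,0,0,0,0,0,58]
    - [-10,0,0,0,0,0,58]
    - [-10,0,0,0,0,0,58]
    - [-10,0,0,0,0,0,58]
    - [-10,0,0,0,0,0,58]

```text
clock: 36.72
position: [0.2958, -0.0001, 0.1566]
orientation: [48.4, 89.9, -71.7]
ft_force: [-0.0, -0.2, 0.2]
grip_width: 0.058
```

servo_tool:
  deltas:
    - [-10,0,0,0,0,0,58]
    - [-10,0,0,0,0,0,58]
    - [-10,0,0,0,0,0,58]
    - [-10,0,0,0,0,0,58]
    - [0,0,0,0,0,0,58]

```text
clock: 37.35
position: [0.2959, -0.0001, 0.1566]
orientation: [11.7, 89.9, -68.7]
ft_force: [-0.2, 0.0, -0.6]
grip_width: 0.058
```

```bash
python3 -c "
from h import *
im=cv2.imread('pics/top9.png')
print('lid on bench',[x[1:] for x in blue_rects(im,0.009)])
b,g,rr=[im[...,i].astype(int) for i in range(3)]
m=np.zeros(b.shape,bool); m[230:256,258:278]=(b+g+rr)[230:256,258:278]>3*150
bl=blobs(im,m,0.043); print(bl)
cs=[(256,229),(273.8,226.5),(279,259.5),(261.5,263)]
P=[px2w('top',*c,.05)[:2]*1000 for c in cs]; print(np.round(P,1), np.mean(P,0))
c=max(bl,key=lambda x:x[1])[2]
plan(c[0],c[1],110,9.7)
"
```

```text
lid on bench [(423.9, -282.7, 86.1, 156.4, np.float32(92.7)), (422.7, -489.2, 196.1, 93.2, np.float32(84.2)), (437.7, 270.3, 107.9, 59.3, np.float32(7.8)), (442.1, 26.5, 105.4, 55.0, np.float32(9.9)), (445.3, 406.5, 108.1, 60.1, np.float32(11.3)), (501.3, -523.5, 229.6, 51.3, np.float32(84.6))]
[(array([267.67, 243.67]), 39, array([446.3, 135.2,  43. ]))]
[[492.2 172.1]
 [500.1 115.7]
 [395.5  99.4]
 [384.5 154.2]] [443.08189977 135.36576991]
clock 37.35 pos [ 2.959e+02 -1.000e-01  1.566e+02] psi 9.6 j6 -15.3 F [-0.2  0.  -0.6] grip 58.0
 turn [-0.13  0.05 -0.01]  shift(after turn) [  46.6  171.1 -108. ]  rows 4 turn rows 1
```

servo_tool:
  deltas:
    - [0,0,0,10,43,-27,58]
    - [0,0,0,10,43,-27,58]
    - [0,0,0,10,43,-27,58]
    - [0,0,0,10,42,-27,58]
    - [0,0,0,0,0,0,58]

```text
clock: 37.98
position: [0.4488, 0.137, 0.1158]
orientation: [62.1, 89.9, -18.4]
ft_force: [-0.3, 0.4, 0.1]
grip_width: 0.0584
```

```bash
python3 -c "
from h import *
plan(446.3,135.2,19.5,9.7)
im=camera('scene');crop(im,200,180,360,300,5,'s11.png')
"
```

```text
clock 37.98 pos [448.8 137.  115.8] psi 9.5 j6 3.9 F [-0.3  0.4  0.1] grip 58.4
 turn [-0.25  0.04 -0.07]  shift(after turn) [96.3 -2.8  1.3]  rows 2 turn rows 1
```

View pics/s11.png

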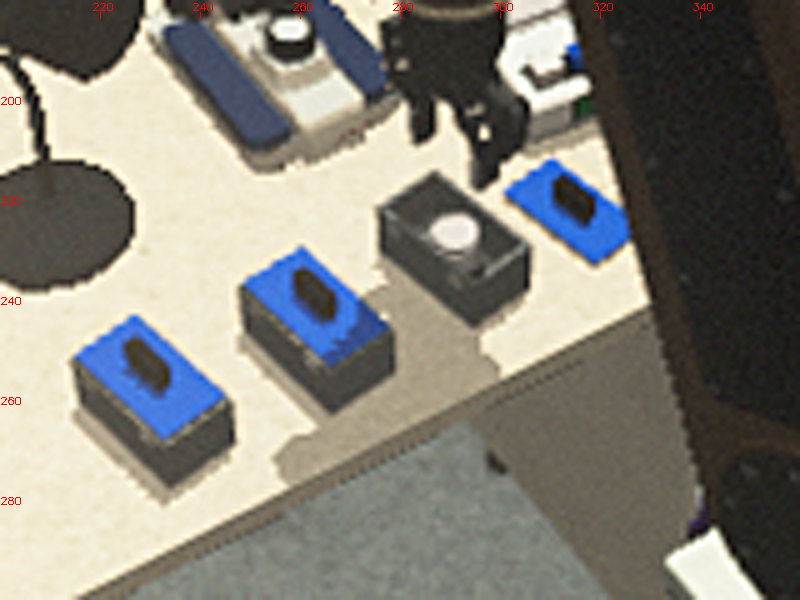

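servo_tool:
  deltas:
    - [-0.2,0,0,36,-2.8,1.3,58]
    - [0,0,0,20,0,0,58]
    - [0,0,0,20,0,0,58]
    - [0,0,0,12,0,0,58]
    - [0,0,0,7,0,0,58]

```text
clock: 38.65
position: [0.4435, 0.1327, 0.0213]
orientation: [-29.6, 89.9, -109.8]
ft_force: [0.1, 0.1, 0.4]
grip_width: 0.0577
```

servo_tool:
  deltas:
    - [0,0,0,0,0,0,48]
    - [0,0,0,0,0,0,38]
    - [0,0,0,0,0,0,30]
    - [0,0,0,0,0,0,30]

```text
clock: 39.15
position: [0.4457, 0.1335, 0.0228]
orientation: [80.4, 89.8, 0.2]
ft_force: [4.5, 0.0, 10.2]
grip_width: 0.0338
```

servo_tool:
  deltas:
    - [0,0,0,-8,0,0,30]
    - [0,0,0,-30,0,0,30]
    - [0,0,0,-40,0,0,30]
    - [0,0,0,-40,0,0,30]
    - [0,0,0,0,0,0,30]

```text
clock: 39.78
position: [0.445, 0.1335, 0.1424]
orientation: [82.6, 89.7, 2.4]
ft_force: [-0.0, -0.2, -3.5]
grip_width: 0.0337
```

servo_tool:
  deltas:
    - [0,0,0,0,0,0,30]

```text
clock: 39.9
position: [0.4432, 0.1331, 0.1393]
orientation: [-22.6, 89.9, -102.8]
ft_force: [-0.9, 0.2, -3.1]
grip_width: 0.0336
```

```bash
python3 -c "
from h import *
plan(654,-82,120,9.7)
im=camera('scene');crop(im,200,160,360,280,5,'s12.png')
"
```

```text
clock 39.90 pos [443.2 133.1 139.3] psi 9.8 j6 3.2 F [-0.9  0.2 -3.1] grip 33.6
 turn [0.12 0.05 0.02]  shift(after turn) [ 19.3 171.5 247.5]  rows 5 turn rows 1
```

View pics/s12.png

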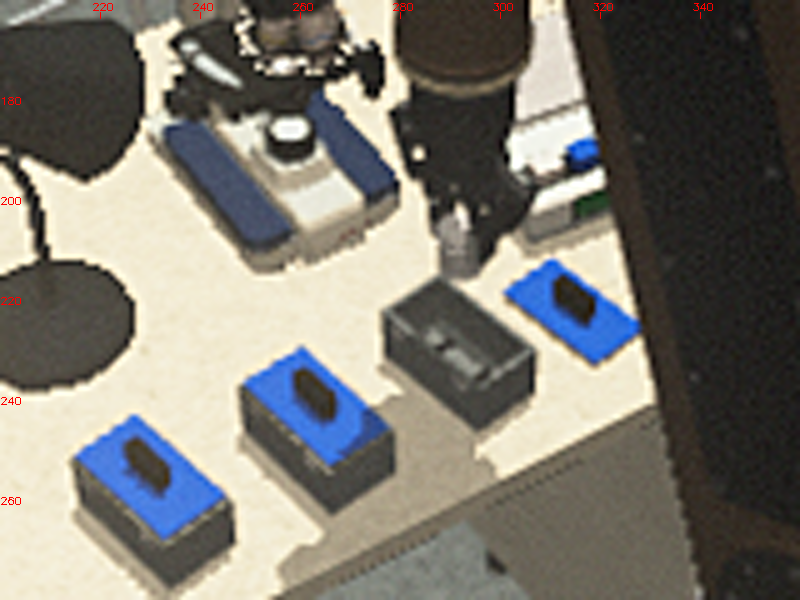

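servo_tool:
  deltas:
    - [0,0,0,0,-7,42,30]
    - [0,0,0,0,-7,42,30]
    - [0,0,0,0,-7,42,30]
    - [0,0,0,0,-7,42,30]
    - [0,0,0,0,40,17,30]

```text
clock: 40.58
position: [0.4842, -0.049, 0.1382]
orientation: [-97.4, 89.7, -177.8]
ft_force: [2.3, -0.4, -3.5]
grip_width: 0.0341
```

servo_tool:
  deltas:
    - [0,0,0,0,40,17,30]
    - [0,0,0,0,40,17,30]
    - [0,0,0,0,40,16,30]
    - [0,0,0,0,38,15,30]
    - [0,0,0,0,0,0,30]

```text
clock: 41.2
position: [0.6557, -0.0846, 0.1375]
orientation: [-64.1, 89.9, -144.3]
ft_force: [-0.3, -0.1, -3.9]
grip_width: 0.0338
```

```bash
python3 -c "
from h import *
plan(651,-84,77,9.7)
"
```

```text
clock 41.20 pos [655.7 -84.6 137.5] psi 9.8 j6 -19.7 F [-0.3 -0.1 -3.9] grip 33.8
 turn [0.1  0.03 0.06]  shift(after turn) [60.5 -4.5 -1.4]  rows 2 turn rows 1
```

servo_tool:
  deltas:
    - [0,0,0,20,-4.5,-1.4,30]
    - [0,0,0,20,0,0,30]
    - [0,0,0,12,0,0,30]
    - [0,0,0,6,0,0,30]
    - [0,0,0,2.5,0,0,30]

```text
clock: 41.82
position: [0.6494, -0.0836, 0.079]
orientation: [0.5, 90.0, -79.7]
ft_force: [-0.6, -1.1, -3.0]
grip_width: 0.0335
```

servo_tool:
  deltas:
    - [0,0,0,1,0,0,30]
    - [0,0,0,1,0,0,30]

```text
clock: 42.08
position: [0.6497, -0.0836, 0.0777]
orientation: [37.0, 89.9, -43.2]
ft_force: [0.2, -0.4, -3.2]
grip_width: 0.0338
```

servo_tool:
  deltas:
    - [0,0,0,0,0,0,30]

```text
clock: 42.2
position: [0.6495, -0.0836, 0.0776]
orientation: [30.1, 89.9, -50.0]
ft_force: [-0.1, 0.7, -4.0]
grip_width: 0.0339
```

servo_tool:
  deltas:
    - [0,0,0,1,0,0,30]
    - [0,0,0,1,0,0,30]
    - [0,0,0,0.5,0,0,30]

```text
clock: 42.58
position: [0.6494, -0.0836, 0.0749]
orientation: [10.1, 89.9, -70.1]
ft_force: [-1.8, 0.3, 5.2]
grip_width: 0.0339
```

servo_tool:
  deltas:
    - [0,0,0,0.5,0,0,30]
    - [0,0,0,0,0,0,30]

```text
clock: 42.82
position: [0.6494, -0.0836, 0.0748]
orientation: [15.7, 89.9, -64.5]
ft_force: [-3.0, -0.1, 7.2]
grip_width: 0.0337
```

Contact on the pan; release and withdraw.

servo_tool:
  deltas:
    - [0,0,0,0,0,0,42]
    - [0,0,0,0,0,0,56]
    - [0,0,0,0,0,0,56]
    - [0,0,0,-20,0,0,56]
    - [0,0,0,-40,0,0,56]

```text
clock: 43.45
position: [0.6485, -0.0834, 0.1347]
orientation: [-88.9, 89.9, -169.1]
ft_force: [-0.1, -0.2, 0.9]
grip_width: 0.0564
```

servo_tool:
  deltas:
    - [0,0,0,-30,0,0,30]
    - [0,0,0,0,-50,0,30]
    - [0,0,0,0,-50,0,30]
    - [0,0,0,0,-50,0,30]
    - [0,0,0,0,-45,0,30]

```text
clock: 44.08
position: [0.4558, -0.1169, 0.1655]
orientation: [39.5, 89.9, -40.7]
ft_force: [-0.8, -0.9, -0.6]
grip_width: 0.0298
```

servo_tool:
  deltas:
    - [0,0,0,0,-50,0,30]
    - [0,0,0,0,-50,0,30]
    - [0,0,0,0,-50,0,30]
    - [0,0,0,0,0,0,30]

```text
clock: 44.58
position: [0.3066, -0.1421, 0.1651]
orientation: [-16.6, 90.0, -96.9]
ft_force: [0.6, -0.3, 0.9]
grip_width: 0.0298
```

```bash
python3 -c "
from h import *
plan(444,25,60,-80.1)
im=camera('top');cv2.imwrite('pics/top10.png',im); crop(im,200,140,400,280,4,'t10.png',10)
print('lid on bench',[x[1:] for x in blue_rects(im,0.009) if abs(x[2]-26)<30])
print('lids',[x[1:] for x in blue_rects(im,0.055)])
im=camera('scene');crop(im,200,130,360,250,5,'s13.png')
"
```

```text
clock 44.58 pos [ 306.6 -142.1  165.1] psi 9.7 j6 -39.6 F [ 0.6 -0.3  0.9] grip 29.8
 turn [ 8.98e+01  4.00e-02 -2.00e-02]  shift(after turn) [ 105.1 -141.  -164.1]  rows 4 turn rows 9
lid on bench [(443.2, 26.7, 103.2, 55.0, np.float32(9.9))]
lids [(421.6, -272.4, 151.9, 81.8, np.float32(90.0)), (418.0, -473.2, 190.3, 92.8, np.float32(83.2)), (432.6, 266.0, 105.1, 57.7, np.float32(7.8)), (437.9, 28.8, 100.4, 53.6, np.float32(9.9)), (440.0, 398.6, 105.3, 58.5, np.float32(11.3)), (494.3, -506.7, 223.4, 50.0, np.float32(84.5))]
```

View pics/t10.png

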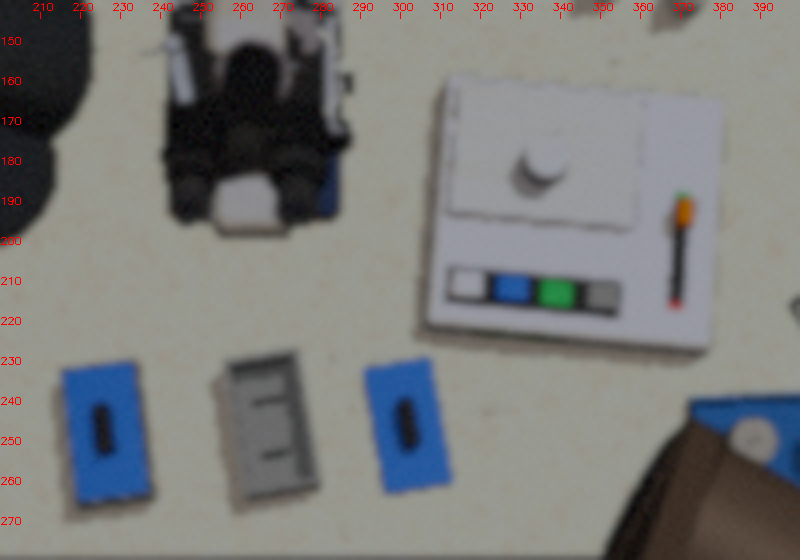

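View pics/s13.png

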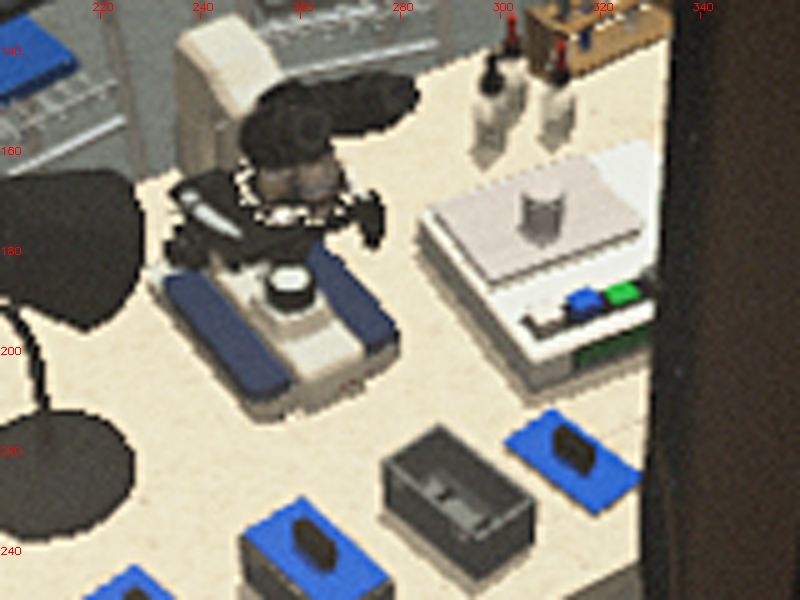

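```bash
cat >> h.py <<'E'
def overlay(im,u0,v0,u1,v1,s,fn,rects):
    c=cv2.resize(im[v0:v1,u0:u1],None,fx=s,fy=s,interpolation=cv2.INTER_CUBIC)
    for (x,y,a,L,W,z,col) in rects:
        t=np.radians(a);ex=np.array([np.cos(t),np.sin(t)]);ey=np.array([-ex[1],ex[0]])
        pts=[]
        for i,j in ((1,1),(1,-1),(-1,-1),(-1,1)):
            p=np.array([x,y])+i*L/2*ex+j*W/2*ey
            q=w2px("top",(p[0]/1000,p[1]/1000,z/1000)); pts.append(((q-[u0,v0]+0.5)*s).round())
        cv2.polylines(c,[np.array(pts,np.int32)],True,col,1)
    cv2.imwrite("pics/"+fn,c)
E
python3 - <<'E'
from h import *
im=cv2.imread('pics/top9.png'); print([x[1:] for x in blue_rects(im,0.055) if x[2]>200])
im=cv2.imread('pics/top10.png')
overlay(im,245,220,320,270,10,'ov.png',[(445.6,135.8,9.7,110,62,50,(0,0,255)),(442,135.8,9.7,110,62,50,(0,255,0)),(442,135.8,9.7,100,52,50,(0,255,0)),(443.2,26.7,9.9,105,57,9,(0,255,255))])
E
```

```text
[(432.6, 266.0, 105.1, 57.7, np.float32(7.8)), (440.0, 398.6, 105.3, 58.5, np.float32(11.3))]
```

View pics/ov.png

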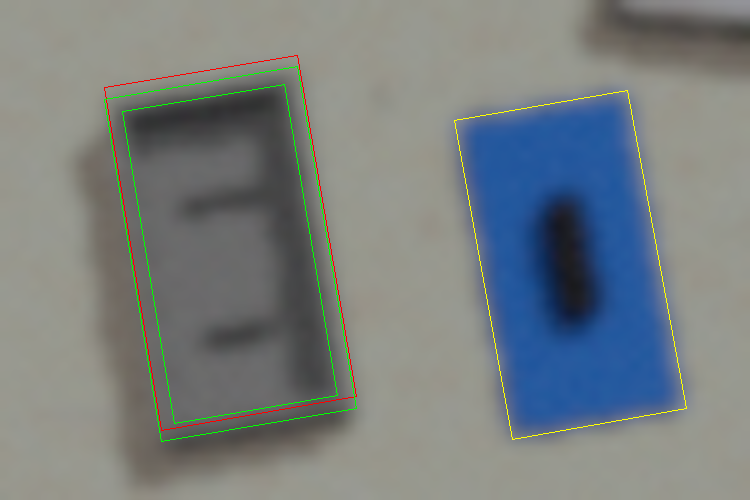

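```bash
python3 - <<'E'
from h import *
def g(f): return cv2.cvtColor(cv2.imread(f'pics/{f}.png'),cv2.COLOR_BGR2GRAY)
def shift(a,b,rects_in,rects_out):
    A,B=g(a),g(b)
    u0,v0,u1,v1=245,218,292,275
    m=np.zeros(A.shape,np.uint8)
    def poly(x,y,an,L,W,z,val):
        t=np.radians(an);ex=np.array([np.cos(t),np.sin(t)]);ey=np.array([-ex[1],ex[0]])
        p=np.array([w2px("top",np.r_[(np.array([x,y])+i*L/2*ex+j*W/2*ey)/1000,z/1000]) for i,j in((1,1),(1,-1),(-1,-1),(-1,1))])
        cv2.fillPoly(m,[p.round().astype(np.int32)],val)
    poly(*rects_out,255)
    if rects_in: poly(*rects_in,0)
    W=np.eye(2,3,dtype=np.float32)
    cc,W=cv2.findTransformECC(A[v0:v1,u0:u1],B[v0:v1,u0:u1],W,cv2.MOTION_EUCLIDEAN,(3,200,1e-6),m[v0:v1,u0:u1],3)
    c=w2px("top",(.4456,.1358,.05)); q=W@np.r_[c-[u0,v0],1]+[u0,v0]
    print(a,b,"cc",round(cc,3),"shift px",(q-c).round(2),"world",((px2w('top',*q,.05)-px2w('top',*c,.05))*1000).round(1),"rot",np.degrees(np.arctan2(W[1,0],W[0,0])).round(2))
out=(444,135.8,9.7,140,92,50)
shift('top9','top10',(443.5,135.8,9.7,60,48,45),out)
shift('top0','top7',None,out)
shift('top7','top9',(444,135.8,9.7,100,52,50),out)
shift('top7','top10',(444,135.8,9.7,100,52,50),out)
E
```

```text
top9 top10 cc 0.998 shift px [0.31 1.27] world [-4. -1.  0.] rot -0.3
top0 top7 cc 1.0 shift px [-0.01  0.  ] world [-0.  0.  0.] rot -0.01
top7 top9 cc 0.998 shift px [-0.07  0.  ] world [-0.   0.2  0. ] rot 0.04
top7 top10 cc 0.991 shift px [0.07 1.39] world [-4.4 -0.2  0. ] rot -0.72
```

servo_tool:
  deltas:
    - [10,0,0,0,0,0,30]
    - [10,0,0,0,0,0,30]
    - [10,0,0,0,0,0,30]
    - [10,0,0,0,0,0,30]
    - [10,0,0,0,0,0,30]

```text
clock: 45.3
position: [0.3109, -0.1426, 0.1647]
orientation: [85.4, 89.9, -45.0]
ft_force: [-0.0, -1.0, 0.3]
grip_width: 0.03
```

servo_tool:
  deltas:
    - [10,0,0,0,0,0,30]
    - [10,0,0,0,0,0,30]
    - [10,0,0,0,0,0,30]
    - [9.8,0,0,0,0,0,30]
    - [0,0,0,0,0,0,30]

```text
clock: 45.92
position: [0.3107, -0.1425, 0.1646]
orientation: [122.7, 89.9, -47.2]
ft_force: [0.4, 1.1, -0.3]
grip_width: 0.0297
```

servo_tool:
  deltas:
    - [0,0,0,10,-35,-41,30]
    - [0,0,0,10,-35,-41,30]
    - [0,0,0,10,-35,-41,30]
    - [0,0,0,10,-35,-41,30]
    - [0,0,0,0,0,0,30]

```text
clock: 46.55
position: [0.4493, 0.0269, 0.1237]
orientation: [147.9, 89.9, -21.6]
ft_force: [-0.5, 0.3, -0.4]
grip_width: 0.0302
```

```bash
python3 -c "
from h import *
plan(444.5,25.7,19,-80.1)
"
```

```text
clock 46.55 pos [449.3  26.9 123.7] psi -79.5 j6 79.1 F [-0.5  0.3 -0.4] grip 30.2
 turn [ 0.63 -0.08 -0.05]  shift(after turn) [104.7   0.3   4.9]  rows 3 turn rows 1
```

servo_tool:
  deltas:
    - [0.6,0,0,0,0.3,4.9,30]
    - [0,0,0,40,0,0,30]
    - [0,0,0,35,0,0,30]
    - [0,0,0,20,0,0,30]
    - [0,0,0,10,0,0,30]

```text
clock: 47.18
position: [0.4407, 0.0219, 0.0186]
orientation: [25.4, 89.9, -145.2]
ft_force: [0.1, -1.0, -0.1]
grip_width: 0.03
```

```bash
python3 -c "
from h import *
plan(444.5,25.7,14.6,-80.1)
"
```

```text
clock 47.17 pos [440.7  21.9  18.6] psi -80.6 j6 79.7 F [ 0.1 -1.  -0.1] grip 30.0
 turn [-0.5   0.07 -0.04]  shift(after turn) [ 4.  -3.1 -4.4]  rows 1 turn rows 1
```

servo_tool:
  deltas:
    - [-0.5,0,0,0,-3.1,-4.4,30]
    - [0,0,0,4,0,0,30]
    - [0,0,0,0,0,0,30]

```text
clock: 47.55
position: [0.4459, 0.0266, 0.0155]
orientation: [129.8, 89.9, -40.2]
ft_force: [0.3, -0.2, 0.7]
grip_width: 0.0298
```

servo_tool:
  deltas:
    - [0,0,0,0,0,0,20]
    - [0,0,0,0,0,0,10]
    - [0,0,0,0,0,0,5]
    - [0,0,0,0,0,0,5]
    - [0,0,0,0,0,0,5]

```text
clock: 48.18
position: [0.4458, 0.0266, 0.0156]
orientation: [126.7, 89.9, -43.4]
ft_force: [-1.4, 0.8, 11.3]
grip_width: 0.0127
```

```bash
python3 -c "
from h import *
plan(444.5,25.7,14.6,-80.1)
"
```

```text
clock 48.17 pos [445.8  26.6  15.6] psi -80.1 j6 79.8 F [-1.4  0.8 11.3] grip 12.7
 turn [ 0.02 -0.04 -0.05]  shift(after turn) [1.  0.7 1.4]  rows 1 turn rows 1
```

servo_tool:
  deltas:
    - [0,0,0,-20,0,0,5]
    - [0,0,0,-40,0,0,5]
    - [0,0,0,-35,0,0,5]
    - [0,0,0,0,-35,-6,5]
    - [0,0,0,0,-35,-6,5]

```text
clock: 48.8
position: [0.4457, 0.0983, 0.1109]
orientation: [152.0, 89.9, -18.2]
ft_force: [0.2, -0.3, -1.1]
grip_width: 0.0124
```

servo_tool:
  deltas:
    - [0,0,0,0,-30,-5,5]
    - [0,0,0,0,0,0,5]

```text
clock: 49.05
position: [0.4451, 0.1296, 0.1102]
orientation: [131.4, 89.9, -38.5]
ft_force: [0.1, -0.4, -0.4]
grip_width: 0.0126
```

```bash
python3 -c "
from h import *
plan(444.3,134.8,90,-80.1)
"
```

```text
clock 49.05 pos [445.1 129.6 110.2] psi -79.9 j6 92.5 F [ 0.1 -0.4 -0.4] grip 12.6
 turn [ 0.16 -0.04 -0.04]  shift(after turn) [20.2 -5.2 -0.1]  rows 1 turn rows 1
```

servo_tool:
  deltas:
    - [0,0,0,15,-5.2,0,5]
    - [0,0,0,15,0,0,5]
    - [0,0,0,0,0,0,5]

```text
clock: 49.42
position: [0.4434, 0.1325, 0.0794]
orientation: [27.6, 89.9, -142.5]
ft_force: [-0.3, 0.4, -0.4]
grip_width: 0.0123
```

```bash
python3 -c "
from h import *
plan(444.3,134.8,62,-80.1)
im=camera('scene');crop(im,240,190,340,270,8,'s14.png',10)
"
```

```text
clock 49.42 pos [443.4 132.5  79.4] psi -80.1 j6 93.1 F [-0.3  0.4 -0.4] grip 12.3
 turn [ 0.    0.11 -0.06]  shift(after turn) [17.4 -2.1 -1.2]  rows 1 turn rows 1
```

View pics/s14.png

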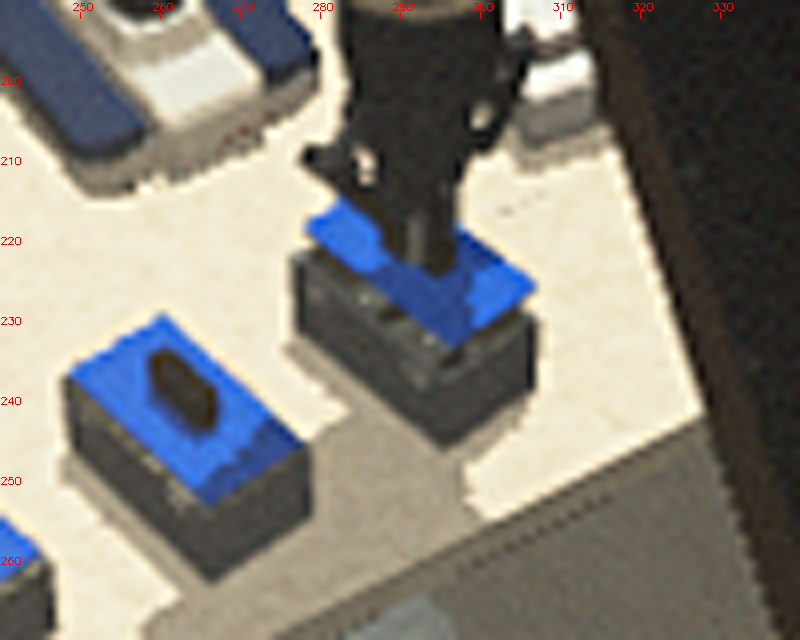

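servo_tool:
  deltas:
    - [0,0,0,0,-2.1,-1.2,5]
    - [0,0,0,6,0,0,5]
    - [0,0,0,0,0,0,5]

```text
clock: 49.85
position: [0.4449, 0.1354, 0.0738]
orientation: [77.9, 89.9, -92.2]
ft_force: [-0.8, -0.3, -0.4]
grip_width: 0.0126
```

```bash
python3 -c "
from h import *
plan(444.3,134.8,62,-80.1)
"
```

```text
clock 49.85 pos [444.9 135.4  73.8] psi -80.1 j6 93.4 F [-0.8 -0.3 -0.4] grip 12.6
 turn [ 0.02  0.01 -0.05]  shift(after turn) [11.8  0.5  0.7]  rows 1 turn rows 1
```

servo_tool:
  deltas:
    - [0,0,0,4,0.5,0.6,5]
    - [0,0,0,3,0,0,5]
    - [0,0,0,2,0,0,5]
    - [0,0,0,0,0,0,5]

```text
clock: 50.35
position: [0.4445, 0.1348, 0.0648]
orientation: [72.6, 89.9, -97.4]
ft_force: [-0.8, 0.5, -0.3]
grip_width: 0.0122
```

servo_tool:
  deltas:
    - [0,0,0,1.5,0,0,5]
    - [0,0,0,1.3,0,0,5]
    - [0,0,0,0,0,0,5]

```text
clock: 50.72
position: [0.4445, 0.1348, 0.0622]
orientation: [89.0, 90.0, -81.1]
ft_force: [-0.6, -0.4, 0.3]
grip_width: 0.0124
```

```bash
python3 -c "
from h import *
plan(444.3,134.8,62,-80.1)
im=camera('scene');crop(im,240,190,340,270,8,'s15.png',10)
"
```

```text
clock 50.73 pos [444.5 134.8  62.2] psi -80.1 j6 93.3 F [-0.6 -0.4  0.3] grip 12.4
 turn [ 0.02  0.   -0.05]  shift(after turn) [ 0.2 -0.   0.2]  rows 1 turn rows 1
```

View pics/s15.png

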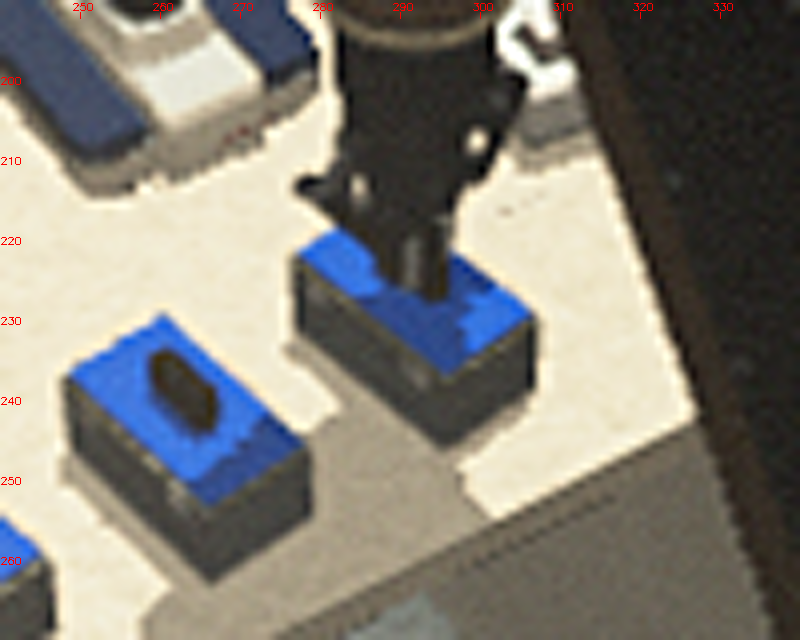

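servo_tool:
  deltas:
    - [0,0,0,0.6,0,0,5]
    - [0,0,0,0.4,0,0,5]
    - [0,0,0,0,0,0,5]

```text
clock: 51.15
position: [0.4446, 0.1349, 0.0616]
orientation: [115.4, 89.9, -54.6]
ft_force: [-2.6, -0.7, 12.1]
grip_width: 0.0123
```

servo_tool:
  deltas:
    - [0,0,0,0,0,0,18]
    - [0,0,0,0,0,0,30]
    - [0,0,0,0,0,0,30]
    - [0,0,0,-15,0,0,30]
    - [0,0,0,-35,0,0,30]

```text
clock: 51.78
position: [0.4435, 0.1347, 0.1108]
orientation: [18.9, 89.8, -151.2]
ft_force: [0.9, 0.0, 0.4]
grip_width: 0.03
```

servo_tool:
  deltas:
    - [0,0,0,-40,0,0,30]
    - [0,0,0,-20,0,50,30]
    - [0,0,0,0,0,50,30]
    - [0,0,0,0,0,50,30]
    - [0,0,0,0,0,0,30]

```text
clock: 52.4
position: [0.293, 0.1083, 0.171]
orientation: [25.2, 89.9, -144.8]
ft_force: [0.6, -0.1, 0.3]
grip_width: 0.0299
```

```bash
python3 -c "
from h import *
plan(444.3,134.8,62,-80.1)
im=camera('top');cv2.imwrite('pics/top11.png',im)
print('lids',[x[1:] for x in blue_rects(im,0.055)])
overlay(im,150,140,430,280,3,'ov2.png',[])
im=camera('scene');crop(im,200,140,430,280,3,'s16.png',10)
"
```

```text
clock 52.40 pos [293.  108.3 171. ] psi -80.1 j6 94.9 F [ 0.6 -0.1  0.3] grip 29.9
 turn [ 0.04  0.12 -0.06]  shift(after turn) [ 1.090e+02 -1.000e-01 -1.536e+02]  rows 4 turn rows 1
lids [(419.1, -272.4, 83.8, 152.3, np.float32(92.7)), (418.0, -473.5, 190.7, 90.8, np.float32(84.0)), (432.6, 265.9, 105.1, 57.5, np.float32(7.8)), (440.9, 135.8, 105.3, 56.3, np.float32(9.7)), (439.9, 398.8, 105.3, 58.1, np.float32(11.2)), (494.3, -506.7, 223.5, 49.6, np.float32(84.6))]
```

View pics/ov2.png

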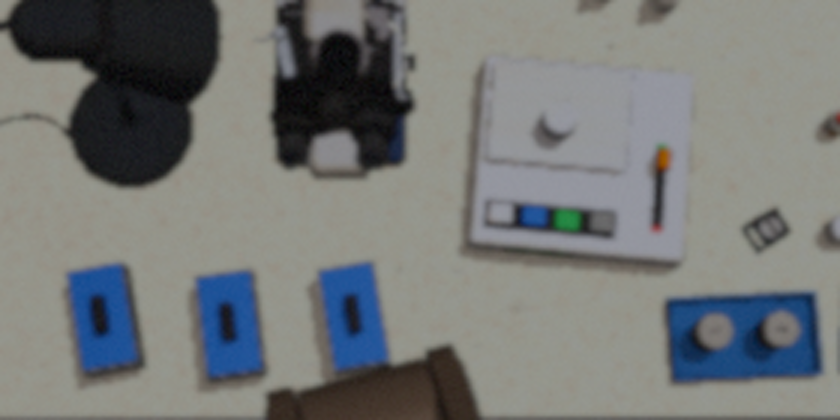

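View pics/s16.png

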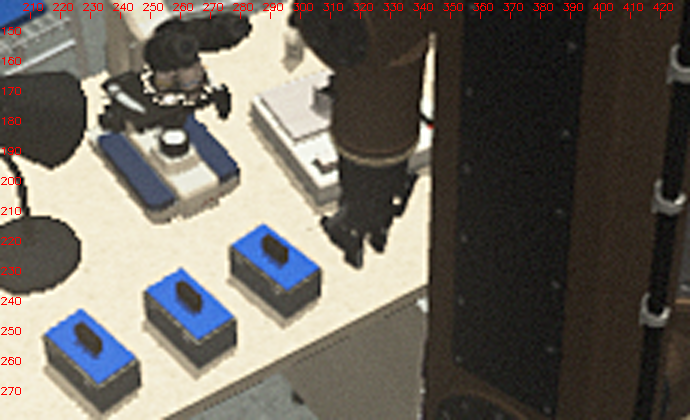

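```bash
python3 -c "
from h import *
a=cv2.imread('pics/top0.png');b=cv2.imread('pics/top11.png')
c=np.hstack([cv2.resize(x[200:225,305:362],None,fx=7,fy=7,interpolation=cv2.INTER_CUBIC) for x in (a,b)]);cv2.imwrite('pics/keys.png',c)
for n,u,v in (('counter',433,215),('needle',133,243)):
    print(n,cv2.absdiff(a[v-15:v+15,u-20:u+20],b[v-15:v+15,u-20:u+20]).mean())
"
```

```text
counter 1.6897222222222221
needle 1.6072222222222223
```

View pics/keys.png

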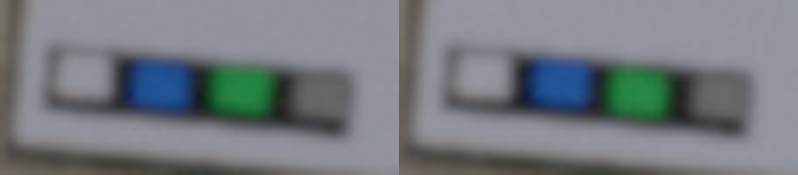

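The comparison shows that blue has risen (its top edge is now level with white's) and green has dropped. The counter and needle have not moved, so I am handing in.

```bash
python3 -c "
from station import order
print(order.sign_off())"
```

```text
the job is handed in; nothing more can be done
None
```

The job is handed in at about 52 s of the 210 s allowed; sign-off reports no verdict.

**What I did**
- I lifted two of the cases closed. Both read about 1.4–2 N, so they hold the plastic blanks. I did not heft the third closed case; I picked it by elimination.
- I stood both canisters (only two were on the pan) upright in the tray.
- I pushed the lock until it hit its end stop, at about 31 N.
- I pressed the green key to its hard stop, at about 43 N on the fingertips.
- I opened the third case and lifted its cylinder. It read 3.1–3.9 N, which confirms the steel weight, and I stood it upright on the pan.
- I put the lid back on that case.

**Last checks**
- **Canisters and weight:** the last pictures show two canisters upright in the tray and the weight upright on the pan.
- **Lock:** it measures about 59 mm along its travel.
- **Keys:** green looks down and blue up. They moved only about half as far in the image as I expected, so the picture is weaker evidence than the press to the stop.
- **Lid:** the replaced lid measures within about 1 mm of its case sideways, and its apparent size fits the seated height.
- **Counter and needle:** neither has moved.

**Did not match**
- The case I opened slid about 4 mm while I took the weight out. I measured it again before putting the lid back.
- One of the closed blank cases shifted about 4–5 mm while I was working at the opened one. Its lid still sits level and aligned.

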